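# Fish a stuck vial carrier out of a loading lane with a picker

### The job

The small blue vial carrier has slid to the inner end of the narrow loading lane. Take the orange-handled picker from its rest, catch the carrier's wire bail with the picker's foot and draw the carrier gently out through the mouth until all of it stands free on the bench; under the dark hood two stops each block one side of the lane, so when the carrier snags do not force it (about 15 N bends the bail) but steer it along the other wall. Do not touch the carrier with the gripper, leave the cup and the marker alone, and finally put the picker back in its rest.

Things in the scene. Friction and masses are not known exactly. Their poses are not given: they have to be found in the camera images.
- lane: fixed white tunnel on the bench, open only at its mouth. Origin: on the bench under the middle of the mouth; +y points out of the mouth, x across, z up. Inside 80 mm wide, 66 mm high, 265 mm deep, the bench is its floor; walls 5 mm with 10 mm low foot flanges; roof top at 71 mm (75 at the mouth). The outer 155 mm of the roof is a grey hood, the rest a clear window
- stop_line2 (a point): point on the lane's middle line, 142 mm inside the mouth, 20 mm up. Here, in the dark under the hood, is the inner face of the inner grey stop. It fills the lane from ONE wall (either; not measured) to 14 mm short of the middle line, 3 to 24 mm up; 12 mm thick; it yields 0.65 N per mm toward the mouth, 18 mm at most, and lets no carrier by: pass along the wall opposite it (54 mm free)
- stop_line1 (a point): the same for the outer stop, 51 mm inside the mouth: alike in size and spring, and its side does not depend on that of the inner stop. Between the two there is room (79 mm) to steer the carrier across from wall to wall
- carrier_mid (a point): middle of the loose blue carrier tray, 44 mm wide (x), 50 mm long (y), 22 mm high, 105 to 200 g, with two microtubes fixed in it; this point is half-way up, 11 mm above its underside; +y points to the end with the bail, roughly to the mouth. It stands on the bench inside the lane, slightly turned, 180 to 225 mm inside the mouth
- carrier_bail (a point): middle of the cross wire of the carrier's bail, 16 mm above the carrier's underside, 48 mm in +y from the carrier's middle. Wire 5 mm thick; side arms run from the cross wire back to the tray, 13 mm either side of the middle, so the window inside the bail is 21 mm wide and 20 mm long. The picker's foot goes down into this window from above
- picker_grip (a point): middle of the grip of the loose picker (160 g). The orange grip is 16 mm wide (x), 70 mm long (y), 24 mm high (z), with black 24 x 32 mm flanges at both ends; take it from above across x. A straight 8 mm square shank runs from it along -y, a short stub with an end cap along +y. It lies in its rest z up, foot down
- picker_foot (a point): lower end of the picker's foot: a 6 mm square steel bar that hangs 24 mm below the shank's middle line, at the far end of the shank, 250 mm in -y from the middle of the grip (axes as the picker's)
- rest_seat (a point): where picker_grip lies, with the same axes, when the picker is in its rest: 46 mm above the bench, over the fixed rest. Base plate 50 x 190 x 6 mm; two forked grey posts, 61 mm high, at y = -100 and +54 mm from here; each fork is 14 mm wide for the 8 mm shank, flaring at the top, its floor 42 mm above the bench: lift 25 mm to free the shank
- cup_mid (a point): middle of a loose specimen cup with a yellow lid, 66 mm across, 70 mm high (bystander)
- marker_mid (a point): middle of a loose white marker with a red cap, 138 mm long, 18 mm thick, lying on the bench (bystander)
Mind the look-alikes: they are no part of the job. What is shaped like the part that bears rest_seat but white is not meant.

How it is judged:
By the outcome, as a careful person would: the job done as asked, in the order asked, and still so for the second after the job is handed in, with the robot touching nothing.
It also fails if it takes over 72 s, if anything falls off the work surface, if the arm or the gripper's body presses on something with over 40 N, if the wrist force passes 120 N, or if a joint passes its speed limit or range.

### The arm

A 6-joint arm with a two-finger parallel gripper is mounted at the origin on a cart in front of the work surface, level with it; the furniture and walls round the work are solid. World frame = base frame: x ahead of the robot, y to its left, z up, the work surface at z = 0. Lengths are in m, angles in rad, forces in N, time in s.
With the tool pointing down it reaches from about 0.225 to 0.875 m from the base axis. Payload 3.4 kg.
Tool frame: the origin (TCP) lies midway between the tips of the shut fingers; the grasp point (between the pads) lies 19 mm behind it (manip.pinch_z is the z of the grasp point in the tool frame, in m); z points along the fingers, x is the direction in which the jaws open and shut, and the axes are right-handed (so a half turn about z gives the same grasp; the last joint's range is limited). The gripper opens to 85 mm and grips with 20 to 120 N. Pads are 22 mm wide; open, the fingers measure 114 mm over their backs; the gripper's body (76 mm by 85 mm) begins 54 mm behind the grasp point. The pads swing forward as they close: fully open they stand 13 mm farther back than shut.
Start: joints at [1.123, 0.276, 1.505, -0, 1.361, -0.121], TCP at [0.185, 0.545, 0.231] pointing down, gripper open.
Joint ranges: [-2.89, 2.89], [-0.75, 2.08], [0.22, 2.7], [-1.18, 4.32], [0.11, 2.71], [-2.7, 2.7]. Speed limits (rad/s): [2.57, 2.57, 3.14, 3.14, 3.14, 3.14].

### API

Orientations are given as a unit quaternion [w, x, y, z].
In Python, from rig import manip gives the robot as it stands. The module is installed in compiled form; this text tells all that it offers.
- The arm moves only by the tool drive_tool, never from a script. Its argument "steps" is a list of rows, each a list of 5 numbers: the shift along the tool's x, y, z in mm, then the turn about the tool's z in rad, then the gripper command: -1 is shut, 1 is fully open, values between are in proportion. A call has 1 to 5 rows; each row is the pose to reach, as a shift and turn from the pose measured when the call began, along the tool's axes at that moment; what a row does not reach only later rows make up. A row lasts 1/10 s, in which the tool goes at most 50 mm and 8.59 degrees, less where a joint would pass 70% of its speed; a pose out of reach is approached as far as the arm can. A call with a gripper value outside its range is refused whole. The fingers move at their own pace and stop on an object; "squeeze" is the grip in N (left out, the last holds). Time passes only in rows, so rows that repeat a pose let the fingers close. It gives the time, the measured TCP pose, the force and the opening at its end, in the units of the state.
- manip.get_state(): the state, without advancing time (a new reading comes with each control period).
- manip.get_image(name): name is "side" or "top"; returns the picture (420x560x3 uint8, blue, green, red); there is no depth.
- manip.get_calibration(name): a dict with "camera_matrix" (3x3 intrinsics, pixels), "rvec" (rotation vector, rad) and "tvec" (3), from world to camera coordinates, as OpenCV has them. Camera axes: x right, y down, z forward; pixel columns grow to the right and rows downward; lengths in m; the calibration is good to about 2 mm. A picture is of the moment at which its call begins. get_calibration takes no time and is no camera call.
- manip.sign_off(): hands the job in, once; it reports no verdict.
Trained networks look in the newest picture that a camera, given by its name, has taken for a name from the list of things; names that differ only in an ending like _2 or _b are one class to them, and where a whole thing is asked for, a point or a joint stands for the part that bears it (a point fixed in the world has none). Each returns a list of dicts, best first, with "conf" (0 to 1); they miss things now and then, are a little off and sometimes report something else, mostly with a low value. They report only what shows in the picture. A call takes as long as a camera call. They do not tell look-alikes from the thing itself.
- manip.masks_of(camera, name): "pixels" (420x560 bool, what is visible of it) and "location" ([column, row] in pixels, amid what is visible of it).
The state is a dict: "clock": time; "qpos": joint angles; "qd": joint speeds; "effort": joint torques, N m; "position": TCP position; "ee_rot": TCP orientation; "contact_force": force on the tool from outside, world axes, zero at the start; "moment": the same for the moment, N m; "width": finger opening in m.
Only numpy, scipy, OpenCV 4.12 (cv2) and the standard library are available. Lean on these libraries where they do the work, as an engineer would, in place of code of your own. Each camera call takes 0.05 s, during which the arm holds its last target.

## Working session

There is one attempt and no reset: what is moved stays moved. The work goes in short steps, Python scripts to look and compute and a tool call to move; the robot and the scene stay as the last step left them, time stands still between calls to the robot, and variables do not carry over. Pictures are saved under pics/ and viewed, and the job is handed in when it is done.

Besides the shell and the picture viewer there is one more tool, called after "Request:" as name(argument=value, ...) on one line, values as JSON. drive_tool: Moves the arm, as the interface text tells. Its arguments: {"type":"object","properties":{"steps":{"type":"array","items":{"type":"array","items":{"type":"number"}}},"squeeze":{"type":"number"}},"required":["steps"]}

```bash
mkdir -p pics
python3 - <<'E'
from rig import manip
import cv2
s=manip.get_state()
for k,v in s.items(): print(k,v)
print(manip.pinch_z)
for n in("side","top"):
    im=manip.get_image(n); cv2.imwrite(f"pics/a_{n}.png",im)
    print(n,manip.get_calibration(n))
E
```

```text
clock 0.0
qpos [ 1.12300152e+00  2.76597640e-01  1.50618765e+00  2.50119542e-05
  1.36069480e+00 -1.21031001e-01]
qd [-1.02313978e-04  2.03683381e-04 -9.70972479e-04 -5.05022711e-05
  1.04298295e-03  3.50787921e-05]
effort [ 1.51630491e-05 -4.16778910e+01 -2.45811009e+01  2.41771966e-05
  1.08595702e-02 -7.06936248e-06]
position [0.18433554 0.54406756 0.23041649]
ee_rot [ 4.42532296e-04  8.12706448e-01  5.82672582e-01 -8.33617068e-04]
contact_force [0.73929274 0.46523336 0.06559936]
moment [ 0.0115103  -0.03810948  0.01921214]
width 0.08530411098610531
-0.0187
side {'camera_matrix': array([[437.36987793,   0.        , 281.61389658],
       [  0.        , 437.36987793, 211.16283893],
       [  0.        ,   0.        ,   1.        ]]), 'rvec': array([ 2.04769537, -0.63309906,  0.32886495]), 'tvec': array([-0.30181984,  0.26564747,  1.08504136])}
top {'camera_matrix': array([[411.33574468,   0.        , 274.83608999],
       [  0.        , 411.33574468, 210.87449407],
       [  0.        ,   0.        ,   1.        ]]), 'rvec': array([ 2.1552034 , -2.12657672,  0.1380165 ]), 'tvec': array([0.19286858, 0.45696154, 1.59151294])}
```

View pics/a_side.png

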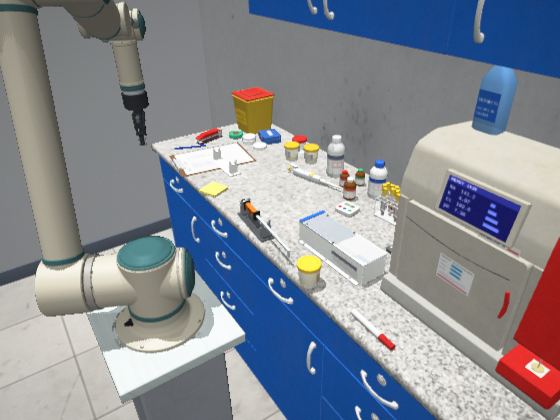

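View pics/a_top.png

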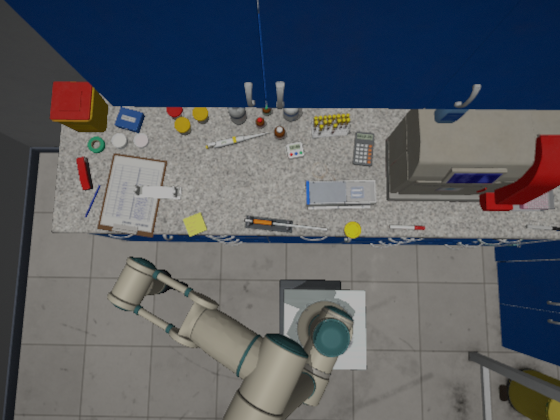

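```bash
cat > h.py <<'E'
from rig import manip
import numpy as np, cv2
from scipy.spatial.transform import Rotation as R
C={n:manip.get_calibration(n) for n in("side","top")}
def proj(n,P):
    c=C[n]; p,_=cv2.projectPoints(np.array(P,float).reshape(-1,3),c["rvec"],c["tvec"],c["camera_matrix"],None); return p[:,0]
def ray(n,uv):
    c=C[n]; Rm=cv2.Rodrigues(c["rvec"])[0]; o=-Rm.T@c["tvec"].ravel()
    d=Rm.T@np.linalg.inv(c["camera_matrix"])@np.array([uv[0],uv[1],1.]); return o,d
def atz(n,uv,z):
    o,d=ray(n,uv); return o+d*(z-o[2])/d[2]
def tri(a,b):
    (o1,d1),(o2,d2)=ray("side",a),ray("top",b); d1/=np.linalg.norm(d1);d2/=np.linalg.norm(d2)
    t=np.linalg.lstsq(np.c_[d1,-d2],o2-o1,rcond=None)[0]
    p,q=o1+t[0]*d1,o2+t[1]*d2; return (p+q)/2,np.linalg.norm(p-q)
E
python3 - <<'E'
from h import *
np.set_printoptions(precision=4,suppress=True)
s=manip.get_image("side");t=manip.get_image("top")
I={"side":s,"top":t}
for nm in["lane","picker_grip","picker_foot","rest_seat","carrier_mid","carrier_bail","cup_mid","marker_mid"]:
    for n in("side","top"):
        r=manip.masks_of(n,nm)
        for d in r[:3]:
            m=d["pixels"]; ys,xs=np.where(m)
            print(nm,n,round(d["conf"],2),np.round(d["location"],1),m.sum(),xs.min(),xs.max(),ys.min(),ys.max())
cv2.imwrite("pics/c_side.png",cv2.resize(s[170:320,210:410],None,fx=4,fy=4,interpolation=cv2.INTER_CUBIC))
cv2.imwrite("pics/c_top.png",cv2.resize(t[165:245,235:395],None,fx=5,fy=5,interpolation=cv2.INTER_CUBIC))
E
```

```text
lane side 0.76 [343.2 252.1] 3704 300 386 212 285
lane side 0.72 [308.3 272.2] 656 296 320 255 288
lane top 0.86 [334.1 193.9] 1945 305 375 179 209
picker_grip top 0.66 [268.1 222.1] 182 249 325 218 229
picker_foot side 0.73 [259.9 217.4] 305 243 289 201 255
picker_foot top 0.8 [265.5 221.3] 88 251 294 219 226
picker_foot top 0.39 [273.3 225.9] 472 246 291 216 231
rest_seat side 0.77 [255.  228.4] 521 238 273 202 242
rest_seat side 0.66 [222.6 166.2] 375 212 239 149 176
rest_seat top 0.88 [152.9 191.3] 614 133 180 184 199
rest_seat top 0.67 [275.7 225.6] 410 244 291 216 232
cup_mid top 0.81 [352.2 227.1] 247 343 360 221 237
cup_mid top 0.16 [336.5 193.4] 1878 305 375 180 208
marker_mid side 0.91 [374.8 329.3] 431 351 394 309 350
```

```bash
python3 -c "
import cv2
print(cv2.imread('pics/c_side.png').shape)"
```

```text
(600, 800, 3)
```

View pics/c_side.png

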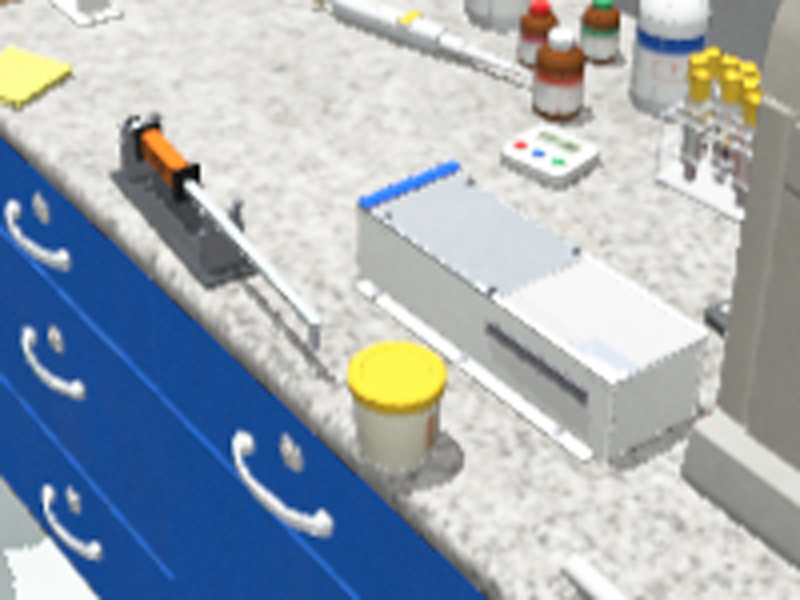

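View pics/c_top.png

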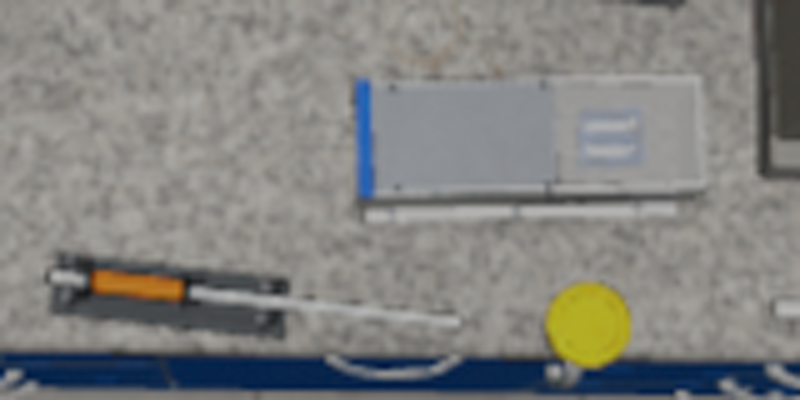

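```bash
cat > fit.py <<'E'
from h import *
from scipy.optimize import least_squares
np.set_printoptions(precision=4,suppress=True)
T=lambda x,y:((x+.5)/5-.5+235,(y+.5)/5-.5+165)
S=lambda x,y:((x+.5)/4-.5+210,(y+.5)/4-.5+170)
def world(p,P):
    c,s=np.cos(p[2]),np.sin(p[2]); P=np.array(P,float)
    return np.c_[p[0]+c*P[:,0]-s*P[:,1],p[1]+s*P[:,0]+c*P[:,1],P[:,2]]
def fit(obs,p0,nz=0):
    # obs list (cam,uv,localpt)
    def f(p):
        r=[]
        for n in("side","top"):
            o=[q for q in obs if q[0]==n]
            if o: r.append((proj(n,world(p,[q[2] for q in o]))-np.array([q[1] for q in o])).ravel())
        return np.concatenate(r)
    s=least_squares(f,p0,loss="soft_l1"); return s.x,f(s.x)
E
python3 - <<'E'
from fit import *
h=.071;H=.075
obs=[("top",T(357,78),(.045,0,H)),("top",T(357,199),(-.045,0,H)),("top",T(703,76),(.045,-.265,h)),("top",T(705,191),(-.045,-.265,h)),
("side",S(458,163),(.045,0,H)),("side",S(358,200),(-.045,0,H)),("side",S(706,336),(.045,-.27,h)),("side",S(608,383),(-.045,-.27,h))]
p,r=fit(obs,[.5,0,0]); print(p,np.degrees(p[2]));print(r.reshape(-1,2))
for o in obs: print(o[0],atz(o[0],o[1],o[2][2]))
# picker: grip centre, foot, shank
print("grip top",atz("top",T(137,286),.058), "ends",atz("top",T(90,280),.058),atz("top",T(185,291),.058))
print("tip top",atz("top",T(460,322),.05),"stub end",atz("top",T(48,277),.05))
print("tri tip", tri(S(315,322),T(460,322)))
print("cup lid",atz("top",T(589,325),.07), tri(S(397,370),T(589,325)))
E
```

```text
[0.5244 0.0755 0.0177] 1.0132582923336357
[[-1.6534 -0.7521]
 [ 0.228  -0.7299]
 [ 0.1631 -0.443 ]
 [ 0.1364  0.2657]
 [ 0.6564  0.2727]
 [ 0.9923 -1.076 ]
 [-0.4227  0.4781]
 [ 0.0628  0.3179]]
top [0.5704 0.0789 0.075 ]
top [0.4752 0.0785 0.075 ]
top [ 0.576  -0.1903  0.071 ]
top [ 0.4853 -0.19    0.071 ]
side [0.5708 0.0698 0.075 ]
side [0.4765 0.0718 0.075 ]
side [ 0.5724 -0.1948  0.071 ]
side [ 0.4846 -0.1942  0.071 ]
grip top [0.4075 0.2478 0.058 ] ends [0.4117 0.2844 0.058 ] [0.404  0.2105 0.058 ]
tip top [ 0.3835 -0.0032  0.05  ] stub end [0.4146 0.3178 0.05  ]
tri tip (array([ 0.3842, -0.0038,  0.0467]), np.float64(0.0008908636106693379))
cup lid [ 0.3804 -0.0996  0.07  ] (array([ 0.382 , -0.1008,  0.0674]), np.float64(0.0031010908062014085))
```

Run:
```python
from fit import *
t=np.mean([manip.get_image("top").astype(float) for _ in range(4)],0); s=np.mean([manip.get_image("side").astype(float) for _ in range(4)],0)
np.save("top0.npy",t);np.save("side0.npy",s)
c=cv2.resize(t[176:213,335:380],None,fx=16,fy=16,interpolation=cv2.INTER_CUBIC); c=np.clip((c-90)*2,0,255).astype(np.uint8)
cv2.imwrite("pics/d_top.png",c)
c=cv2.resize(s[222:284,310:396],None,fx=9,fy=9,interpolation=cv2.INTER_CUBIC); c=np.clip((c-120)*2,0,255).astype(np.uint8)
cv2.imwrite("pics/d_side.png",c)
# predicted lane outline overlays
print(manip.get_state()["clock"])
```

```text
1.4
```

View pics/d_top.png

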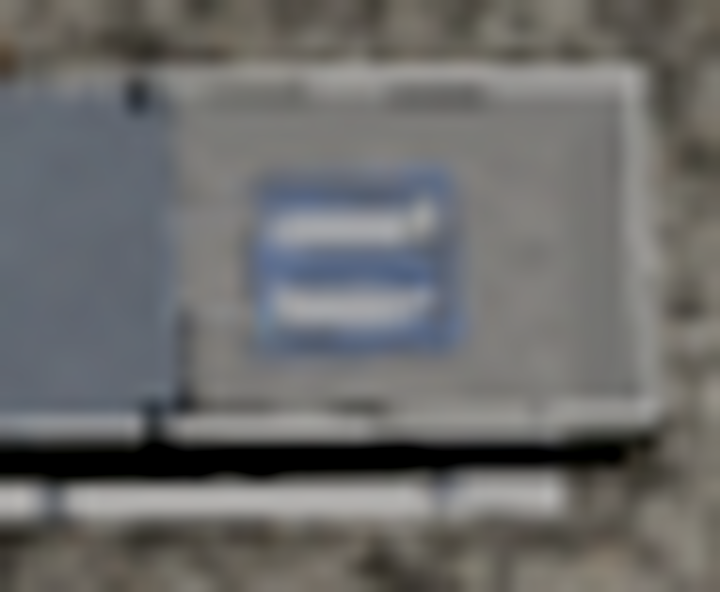

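View pics/d_side.png

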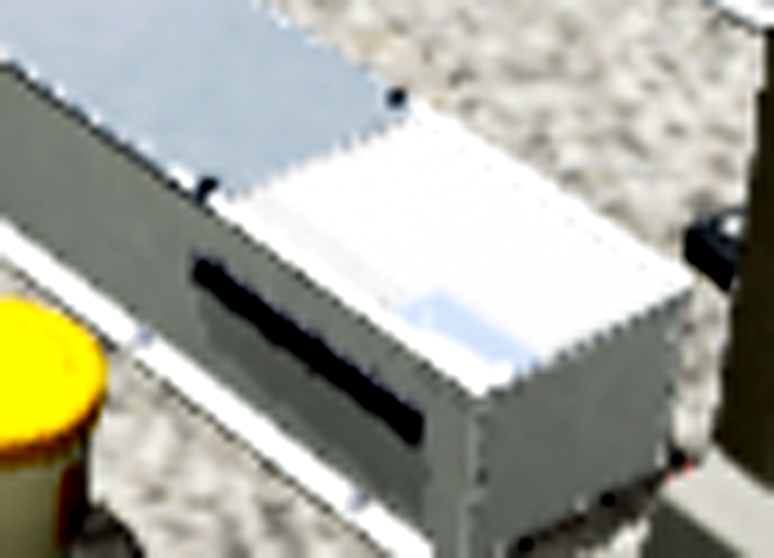

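Run:
```python
from fit import *
D=lambda x,y:((x+.5)/16-.5+335,(y+.5)/16-.5+176)
for nm,a in dict(TL=(250,182),TR=(455,167),BR=(466,345),BL=(262,354)).items(): print(nm,atz("top",D(*a),.022))
t=np.load("top0.npy")
b=t[...,0]-t[...,2]
sub=b[184:202,345:370]; print(np.round(sub).astype(int))
# soft centroid with threshold
w=np.clip(sub-12,0,25); ys,xs=np.mgrid[184:202,345:370]
m=(sub>14).astype(np.uint8); pts=np.c_[xs[m>0],ys[m>0]].astype(np.float32)
r=cv2.minAreaRect(pts); print(r); print(atz("top",r[0],.022))
lane=np.array([.5244,.0755,.0177])
obs=[("top",D(160,70),0),("top",D(640,68),0),("top",D(655,430),0),("top",D(170,440),0)]
for o in obs: print(atz("top",o[1],.071))
```

```text
TL [ 0.5568 -0.1011  0.022 ]
TR [ 0.5612 -0.1524  0.022 ]
BR [ 0.516  -0.1544  0.022 ]
BL [ 0.5131 -0.1036  0.022 ]
[[ 4  0 -2 -2 -2 -2 -2 -2 -2 -2 -2 -2 -2 -2 -2 -2 -2 -2 -2 -2 -2 -2 -2 -2
  -2]
 [ 5  0 -2 -2 -2 -2 -2 -2 -2 -2 -2 -2 -2 -2 -3 -2 -2 -2 -2 -2 -2 -2 -3 -2
  -2]
 [ 6  0 -2 -2 -2 -3  0  2  3  4  5  5  5  6  5 10 11 10  2 -2 -2 -2 -2 -3
  -3]
 [ 6  0 -3 -2  0  2  7 11 12 12 11 10 10 10 11 16 17 18  6 -2 -3 -2 -2 -3
  -2]
 [ 6  0 -2 -2  0  2 13 18 20 20 17 16 14 12 14 13  9 13  6 -1 -2 -3 -2 -3
  -3]
 [ 6  2 -1  0 -1  0 10 12 10  9  8  7  6  5  6  5  1  7  5 -1 -2 -2 -3 -3
  -3]
 [ 7  2 -1 -2 -2  1 10  7  3  2  2  2  2  2  2  1  2  6  5  0 -2 -2 -3 -2
  -2]
 [ 8  1 -2 -3 -2  6 19 16 13 12 11 11 11 11 11 12 10 10  8  1 -2 -2 -2 -2
  -2]
 [ 9  1 -2 -2 -2  6 22 24 24 22 22 22 22 22 22 22 19 14 10  2 -2 -2 -2 -2
  -2]
 [ 8  1 -3 -2 -3  6 17 20 18 18 18 18 18 20 21 21 22 14 10  2 -2 -2 -2 -2
  -2]
 [ 9  1 -3 -2 -3  2 16  9  4  5  5  6  6  6  7  7 10 11 10  2 -2 -3 -3 -2
  -2]
 [ 8  2 -1 -1  0  0 18  7  1  2  2  2  2  3  4  8 11 10 14  4 -3 -2 -3 -3
  -2]
 [ 8  3 -1 -2 -1  0 15 11  9  8  9 11 12 13 15 18 21 17 18  5 -2 -2 -2 -2
  -3]
 [ 8  2 -2 -3 -2  3 12 15 15 14 15 18 18 18 16 15 16 16 11  1 -2 -2 -2 -2
  -3]
 [ 8  3 -2 -3 -3  2  6  7  7  6  6  6  6  4  2  2  2  3  0 -1 -2 -2 -2 -2
  -3]
 [ 8  2 -2 -2 -3 -2 -1 -1  0 -1 -1 -1  0 -2 -2 -3 -2 -3 -2 -2 -2 -2 -2 -2
  -2]
 [ 8  3 -2 -3 -2 -2 -2 -2 -2 -2 -2 -2 -2 -3 -2 -2 -3 -3 -3 -2 -2 -3 -3 -2
  -2]
 [ 7  3 -2 -2 -2 -2 -2 -2 -2 -2 -2 -2 -2 -2 -3 -3 -3 -2 -3 -2 -3 -3 -3 -2
  -2]]
((357.0, 192.0), (12.0, 10.0), 0.0)
[ 0.5363 -0.1282  0.022 ]
[ 0.5742 -0.0713  0.071 ]
[ 0.576  -0.1877  0.071 ]
[ 0.4869 -0.1895  0.071 ]
[ 0.483  -0.0728  0.071 ]
```

Run:
```python
from fit import *
t=np.load("top0.npy").clip(0,255).astype(np.uint8); s=np.load("side0.npy").clip(0,255).astype(np.uint8)
for nm,im in(("top",t),("side",s)):
    hsv=cv2.cvtColor(im,cv2.COLOR_BGR2HSV); m=(hsv[...,0]>5)&(hsv[...,0]<17)&(hsv[...,1]>150)&(hsv[...,2]>90)
    box=np.zeros_like(m); box[195:235,235:290]=1; m&=box; ys,xs=np.where(m)
    print(nm,m.sum(),xs.mean(),ys.mean(),cv2.minAreaRect(np.c_[xs,ys].astype(np.float32)))
p=[.4077,.248,-.093]
pts=[(0,0,.058),(-.008,0,.046),(0,.035,.058),(0,-.035,.058),(0,-.253,.05),(0,-.25,.022),(0,.0,.046)]
for n in("top","side"): print(n,proj(n,world(p,pts)))
im=t.copy()
big=cv2.resize(t[205:240,240:335],None,fx=8,fy=8,interpolation=cv2.INTER_CUBIC)
def dr(big,n,P,x0,y0,f,c):
    for u,v in proj(n,P): cv2.circle(big,(int((u-x0+.5)*f),int((v-y0+.5)*f)),3,c,1)
dr(big,"top",world(p,[(x,y,.058) for x in(-.008,.008) for y in(-.035,.035)]),240,205,8,(0,255,0))
dr(big,"top",world(p,[(0,-.253,.05),(0,-.1,.061),(0,.054,.061)]),240,205,8,(255,255,0))
cv2.imwrite("pics/e_top.png",big)
big=cv2.resize(s[195:265,230:300],None,fx=8,fy=8,interpolation=cv2.INTER_CUBIC)
dr(big,"side",world(p,[(x,y,.058) for x in(-.008,.008) for y in(-.035,.035)]),230,195,8,(0,255,0))
dr(big,"side",world(p,[(0,-.253,.05),(0,-.253,.022),(0,-.1,.061),(0,.054,.061)]),230,195,8,(255,255,0))
cv2.imwrite("pics/e_side.png",big)
```

```text
top 60 261.9 221.63333333333333 ((262.0304870605469, 221.72560119628906), (18.331636428833008, 4.306829929351807), 6.34019136428833)
side 81 249.74074074074073 208.01234567901236 ((249.76153564453125, 208.40769958496094), (14.734573364257812, 6.665640354156494), 52.12501525878906)
top [[261.9452 221.736 ]
 [261.852  224.1167]
 [252.9892 220.7901]
 [270.9123 222.6831]
 [326.7812 228.8136]
 [325.2289 229.4362]
 [262.0802 222.0926]]
side [[250.1967 206.6395]
 [248.1707 210.4318]
 [245.7248 201.8975]
 [254.8372 211.5604]
 [288.2354 249.2338]
 [287.8176 256.5537]
 [250.4004 209.7854]]
```

View pics/e_top.png

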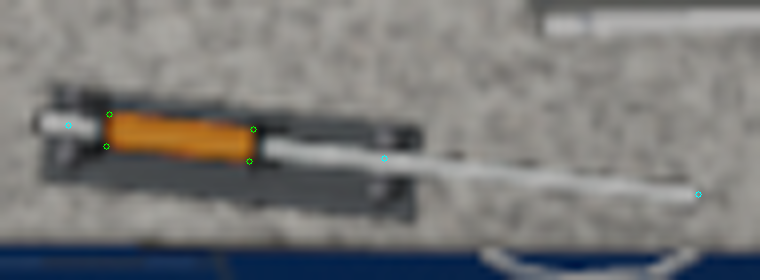

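View pics/e_side.png

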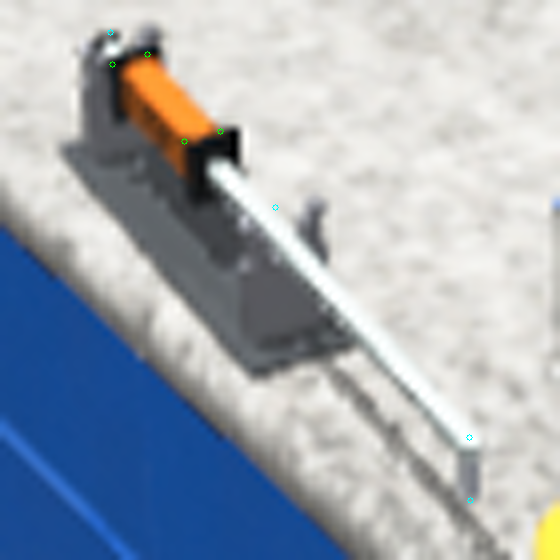

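```bash
cat > go.py <<'E'
import sys
from h import *
np.set_printoptions(precision=2,suppress=True)
def plan(xyz,yaw):
    s=manip.get_state(); w,x,y,z=s["ee_rot"]; Rm=R.from_quat([x,y,z,w])
    M=Rm.as_matrix(); d=M.T@(np.array(xyz)-s["position"])*1e3
    cur=np.arctan2(M[1,0],M[0,0]); turn=-((yaw-cur+np.pi)%(2*np.pi)-np.pi)
    print("t",round(s["clock"],2),"pos",s["position"]*1e3,"yaw",round(cur,4),"tilt",np.degrees(np.arccos(-M[2,2])).round(2),"F",s["contact_force"],"M",s["moment"],"w",round(s["width"]*1e3,1))
    print("shift",d,"turn",round(turn,4))
if __name__=="__main__":
    a=[float(v) for v in sys.argv[1:]]; plan([v/1e3 for v in a[:3]],a[3])
E
python3 go.py 407.7 248 150 -0.093
```

```text
t 1.4 pos [184.61 544.61 231.32] yaw 1.244 tilt 0.01 F [ 0.35 -0.21  0.37] M [0.05 0.03 0.04] w 85.4
shift [-209.3   306.49   81.31] turn 1.337
```

Request:
drive_tool(steps=[[-209, 306, 81, 1.337, 1], [-209, 306, 81, 1.337, 1], [-209, 306, 81, 1.337, 1], [-209, 306, 81, 1.337, 1], [-209, 306, 81, 1.337, 1]])

```text
clock: 1.9
position: [0.3323, 0.3479, 0.1778]
ee_rot: [-0.0, 0.97, 0.242, 0.001]
contact_force: [0.5, 0.4, -0.2]
width: 0.0853
```

```bash
python3 go.py 407.7 248 110 -0.093
```

```text
t 1.9 pos [332.26 347.94 177.79] yaw 0.4885 tilt 0.06 F [ 0.52  0.44 -0.18] M [ 0.01 -0.1  -0.04] w 85.3
shift [ 19.64 123.67  67.8 ] turn 0.5815
```

Request:
drive_tool(steps=[[20, 124, 68, 0.5815, 0.4], [20, 124, 68, 0.5815, 0.4], [20, 124, 68, 0.5815, 0.4], [20, 124, 68, 0.5815, 0.4], [20, 124, 68, 0.5815, 0.4]])

```text
clock: 2.4
position: [0.4086, 0.2467, 0.1092]
ee_rot: [-0.0, 0.999, -0.048, -0.0]
contact_force: [-0.8, 0.4, 0.3]
width: 0.0602
```

```bash
python3 go.py 407.7 248 27.5 -0.093
python3 - <<'E'
from fit import *
for n in("side","top"):
    im=manip.get_image(n)
    c=im[190:270,220:320] if n=="side" else im[190:250,230:330]
    cv2.imwrite(f"pics/f_{n}.png",cv2.resize(c,None,fx=7,fy=7,interpolation=cv2.INTER_CUBIC))
E
```

```text
t 2.4 pos [408.61 246.73 109.22] yaw -0.0956 tilt 0.03 F [-0.84  0.41  0.27] M [-0.01  0.01  0.02] w 60.2
shift [-0.99 -1.16 81.72] turn -0.0026
```

View pics/f_side.png

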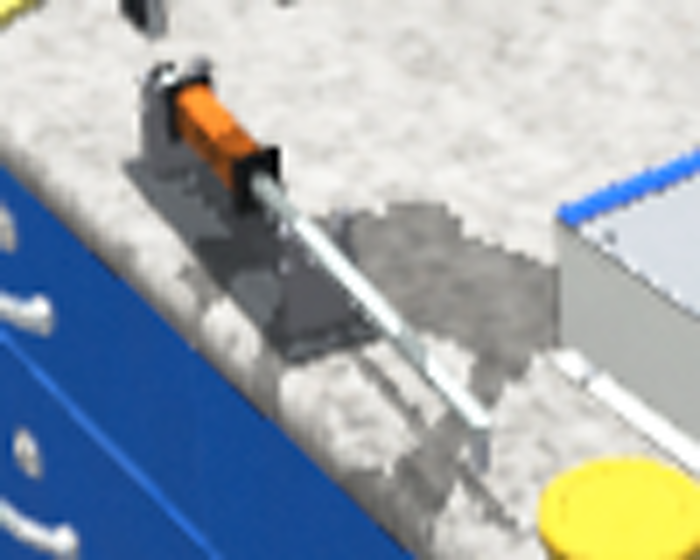

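View pics/f_top.png

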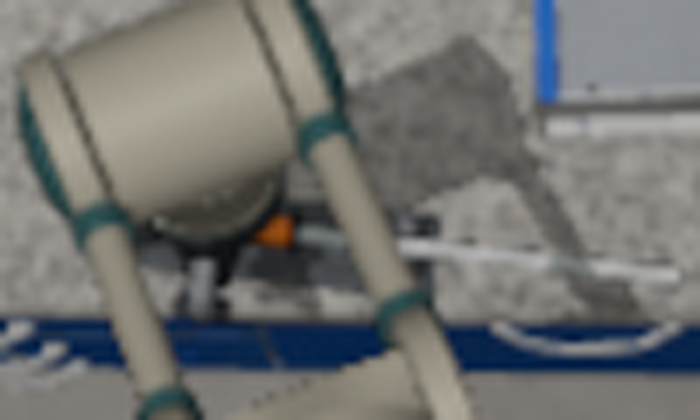

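Request:
drive_tool(steps=[[-1, -1.2, 45, 0, 0.2], [-1, -1.2, 82, 0, 0.0], [-1, -1.2, 82, 0, 0.0], [-1, -1.2, 82, 0, 0.0]], squeeze=60)

```text
clock: 2.9
position: [0.4074, 0.2503, 0.0286]
ee_rot: [-0.001, 0.999, -0.044, 0.001]
contact_force: [-0.1, -0.3, -0.2]
width: 0.0432
```

```bash
python3 go.py 407.7 248 27.5 -0.093
```

```text
t 2.9 pos [407.4  250.31  28.59] yaw -0.0876 tilt 0.09 F [-0.09 -0.33 -0.22] M [ 0.03 -0.01 -0.01] w 43.2
shift [0.5  2.27 1.09] turn 0.0054
```

Request:
drive_tool(steps=[[0, 2, 1, 0.005, -0.5], [0, 2, 1, 0.005, -1], [0, 2, 1, 0.005, -1], [0, 2, 1, 0.005, -1], [0, 2, 1, 0.005, -1]], squeeze=60)

```text
clock: 3.4
position: [0.4085, 0.2491, 0.0295]
ee_rot: [-0.002, 0.999, -0.046, 0.002]
contact_force: [-0.5, 0.2, 7.5]
width: 0.0152
```

```bash
python3 go.py 407.7 248 87.5 -0.093
```

```text
t 3.4 pos [408.5  249.1   29.54] yaw -0.0927 tilt 0.32 F [-0.45  0.21  7.55] M [ 0.08  0.19 -0.01] w 15.2
shift [ -0.45   0.96 -57.97] turn 0.0003
```

Request:
drive_tool(steps=[[0, 0, -20, 0, -1], [0, 0, -45, 0, -1], [0, 0, -60, 0, -1], [0, 0, -60, 0, -1]], squeeze=80)

```text
clock: 3.8
position: [0.4101, 0.2497, 0.0921]
ee_rot: [-0.003, 0.999, -0.046, 0.005]
contact_force: [-0.3, 0.8, -0.5]
width: 0.0147
```

```bash
python3 go.py 440 340 87 0.02
python3 - <<'E'
from fit import *
for n in("side","top"):
    im=manip.get_image(n)
    c=im[170:270,220:340] if n=="side" else im[190:250,230:350]
    cv2.imwrite(f"pics/g_{n}.png",cv2.resize(c,None,fx=6,fy=6,interpolation=cv2.INTER_CUBIC))
E
```

```text
t 3.8 pos [410.08 249.67  92.14] yaw -0.0926 tilt 0.68 F [-0.34  0.84 -0.54] M [0.   0.   0.03] w 14.7
shift [ 21.39 -92.68   5.95] turn -0.1126
```

View pics/g_side.png

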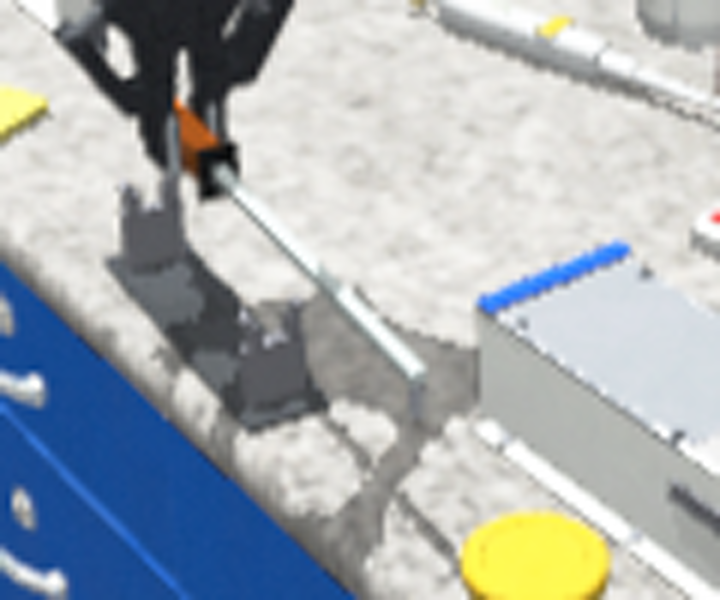

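View pics/g_top.png

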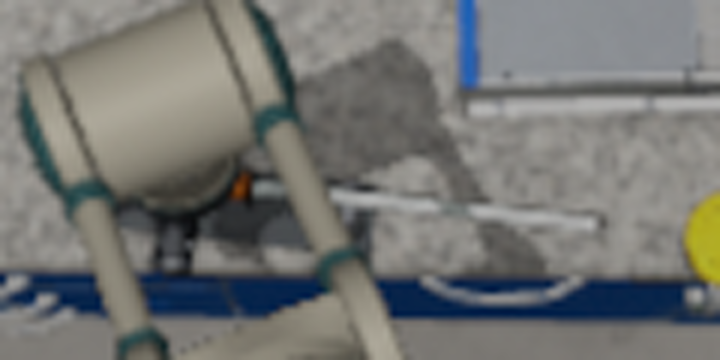

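```bash
cat > foot.py <<'E'
from fit import *
def foot(offz=-.0053,L=.25,dx=0,dy=0):
    s=manip.get_state(); w,x,y,z=s["ee_rot"]; M=R.from_quat([x,y,z,w]).as_matrix()
    # tool x=picker x, tool y=-picker y, tool z=-picker z ; foot at tool y=+L
    return s["position"]+M@np.array([dx,L+dy,-offz])
E
python3 - <<'E'
from foot import *
f=foot(); print(f); print(proj("side",[f,f+[0,-.003,.028]]),proj("top",[f,f+[0,-.003,.028]]))
print(tri((289.9,232.1),(329.8,226.5)))
E
```

```text
[ 0.3851 -0.0001  0.0835]
[[287.5959 238.7899]
 [288.1076 230.9964]] [[326.7525 227.6974]
 [328.397  226.9445]]
(array([ 0.3871, -0.0085,  0.1101]), np.float64(0.0002877154603377077))
```

Request:
drive_tool(steps=[[0, -45, 0, 0, -1], [0, -90, 0, -0.05, -1], [20, -115, 0, -0.1126, -1], [60, -115, 0, -0.1126, -1], [80, -115, 0, -0.1126, -1]])

```text
clock: 4.4
position: [0.5007, 0.3568, 0.089]
ee_rot: [-0.001, 1.0, 0.011, 0.003]
contact_force: [-0.5, -1.0, -2.2]
width: 0.0148
```

```bash
python3 go.py 524 365 60 0.03
```

```text
t 4.4 pos [500.67 356.75  89.02] yaw 0.0216 tilt 0.38 F [-0.49 -0.97 -2.25] M [ 0.02 -0.02  0.04] w 14.8
shift [23.32 -7.66 29.18] turn -0.0084
```

Request:
drive_tool(steps=[[20, -8, 29, 0, -1], [20, -8, 51, 0, -1], [20, -8, 51, 0, -1], [20, -8, 51, 0, -1]])

```text
clock: 4.8
position: [0.5195, 0.3647, 0.0368]
ee_rot: [-0.0, 1.0, 0.011, 0.001]
contact_force: [-0.4, -0.4, -0.9]
width: 0.015
```

```bash
python3 go.py 524 365 37.3 0.03;  python3 - <<'E'
from foot import *
f=foot(); print(f); print(proj("side",[f,f+[0,-.003,.028]]),proj("top",[f,f+[0,-.003,.028]]))
for n in("side","top"):
    im=manip.get_image(n)
    c=im[170:250,240:340] if n=="side" else im[170:230,220:340]
    cv2.imwrite(f"pics/i_{n}.png",cv2.resize(c,None,fx=6+(n=="side"),fy=6+(n=="side"),interpolation=cv2.INTER_CUBIC))
E
```

```text
t 4.8 pos [519.55 364.65  36.76] yaw 0.0216 tilt 0.16 F [-0.36 -0.4  -0.86] M [-0.03 -0.06  0.02] w 15.0
shift [ 4.46 -0.25 -0.53] turn -0.0084
[0.525  0.1147 0.0312]
[[303.5679 220.4078]
 [304.2107 213.3749]] [[296.2643 193.6656]
 [297.3079 192.36  ]]
```

View pics/i_side.png

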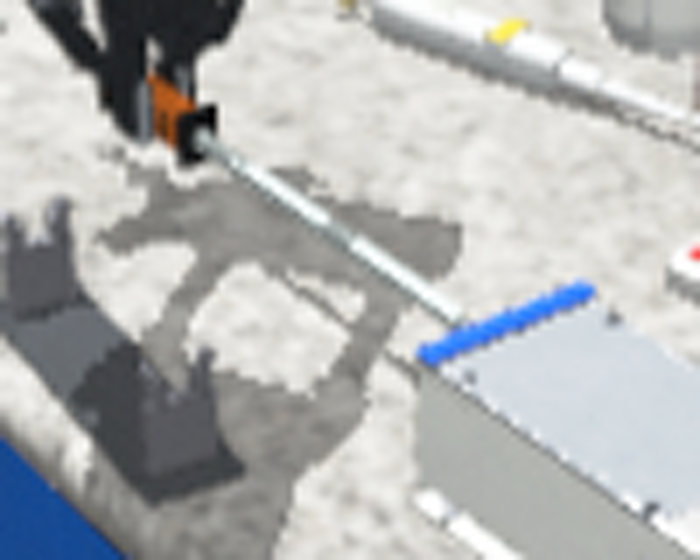

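View pics/i_top.png

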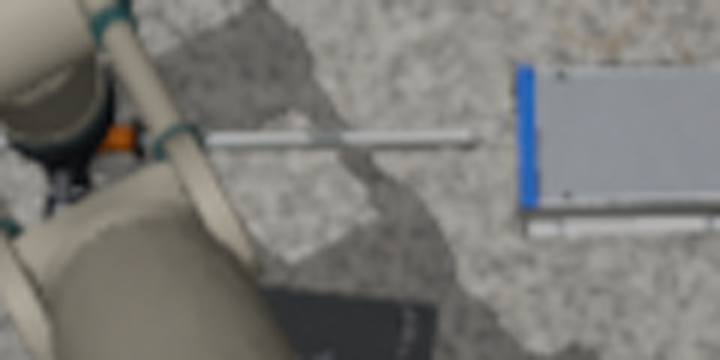

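Run:
```python
from foot import *
D=lambda x,y:((x+.5)/6-.5+220,(y+.5)/6-.5+170)
print("tip",atz("top",D(475,139),.060),"shank at",atz("top",D(215,139),.060))
print("mouth",atz("top",D(517,66),.075),atz("top",D(520,206),.075))
im=manip.get_image("top").astype(int)
print(im[187:198,290:312].sum(2))
```

```text
tip [0.5233 0.1061 0.06  ] shank at [0.5213 0.2756 0.06  ]
mouth [0.5689 0.0798 0.075 ] [0.4771 0.0776 0.075 ]
[[451 448 440 428 435 452 462 409 429 461 463 446 455 472 487 405 348 319
  319 416 436 436]
 [435 440 430 417 435 435 428 385 397 434 452 459 454 448 445 366 338 322
  317 416 436 436]
 [444 451 436 407 417 409 400 397 411 424 425 442 430 416 424 397 364 319
  317 416 437 434]
 [457 448 425 400 428 429 420 430 441 450 463 470 457 418 382 387 373 320
  314 415 439 436]
 [493 490 480 474 486 489 486 481 452 442 472 483 462 416 386 380 366 319
  317 377 421 436]
 [526 527 527 525 526 526 527 502 408 354 435 477 448 418 436 415 370 320
  318 350 411 433]
 [411 408 411 409 409 394 386 365 314 296 418 457 441 439 456 438 382 319
  320 349 409 435]
 [289 298 294 342 371 340 302 334 311 353 436 426 401 425 426 418 389 331
  320 351 411 438]
 [405 399 391 411 438 423 403 409 421 443 465 441 429 450 447 434 389 329
  320 363 418 441]
 [453 442 435 439 439 428 421 440 453 455 465 446 442 457 468 450 399 334
  320 373 423 439]
 [440 444 450 446 430 409 406 445 443 438 447 454 445 451 460 442 390 333
  322 372 423 438]]
```

Request:
drive_tool(steps=[[0, 40, 0, 0, -1], [1, 80, 0, -0.004, -1], [2, 120, 0, -0.008, -1], [3, 160, 0, -0.008, -1], [3, 160, 0, -0.008, -1]])

```text
clock: 5.45
position: [0.5276, 0.2017, 0.0402]
ee_rot: [-0.001, 1.0, 0.013, 0.004]
contact_force: [0.3, -0.5, -1.9]
width: 0.0148
```

```bash
python3 go.py 528 157.5 37.3 0.03;  python3 - <<'E'
from foot import *
print(foot())
E
```

```text
t 5.45 pos [527.64 201.68  40.23] yaw 0.0263 tilt 0.52 F [ 0.29 -0.48 -1.92] M [ 0.02 -0.01 -0.02] w 14.8
shift [-0.83 44.18  2.85] turn -0.0037
[ 0.5343 -0.0482  0.0345]
```

Request:
drive_tool(steps=[[0, 22, 2, 0, -1], [0, 44, 3, 0, -1], [0, 44, 3, 0, -1], [0, 44, 3, 0, -1]])

```text
clock: 5.85
position: [0.5294, 0.1583, 0.0382]
ee_rot: [-0.001, 1.0, 0.013, 0.005]
contact_force: [0.4, -0.3, -0.9]
width: 0.0146
```

```bash
python3 go.py 528 157.5 37.3 0.03;  python3 - <<'E'
from foot import *
f=foot(); print(f,proj("top",[f+[0,0,.028]]))
im=manip.get_image("top").astype(float)
c=cv2.resize(im[176:213,335:380],None,fx=16,fy=16,interpolation=cv2.INTER_CUBIC); c=np.clip((c-90)*2,0,255).astype(np.uint8)
cv2.imwrite("pics/j_top.png",c)
im=manip.get_image("side")
cv2.imwrite("pics/j_side.png",cv2.resize(im[200:300,270:400],None,fx=6,fy=6,interpolation=cv2.INTER_CUBIC))
E
```

```text
t 5.85 pos [529.36 158.28  38.18] yaw 0.0253 tilt 0.64 F [ 0.44 -0.25 -0.93] M [ 0.01 -0.01  0.08] w 14.6
shift [-1.39  0.75  0.86] turn -0.0047
[ 0.5358 -0.0916  0.0322] [[349.4259 190.203 ]]
```

View pics/j_top.png

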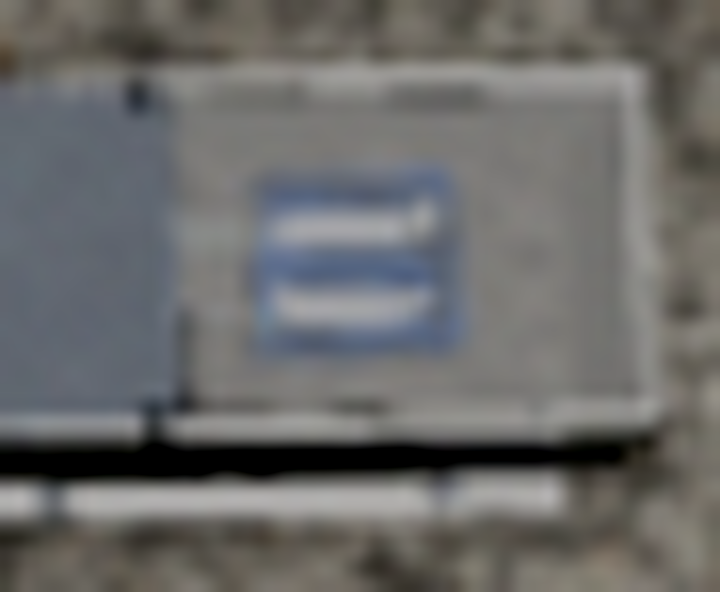

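View pics/j_side.png

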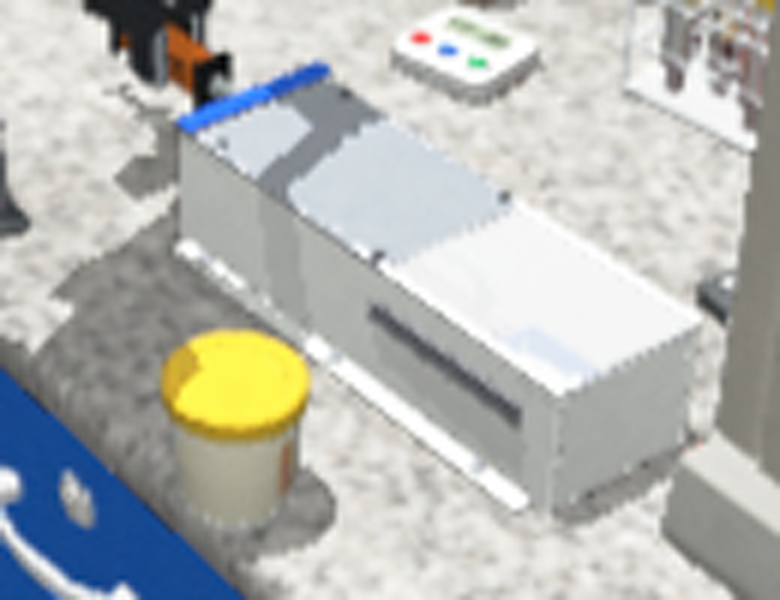

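Run:
```python
from foot import *
im=np.mean([manip.get_image("top").astype(float) for _ in range(2)],0)
d=(im-np.load("top0.npy")).sum(2); print(np.round(d[184:200,343:356]).astype(int))
g=np.load("top0.npy").sum(2);print(g[186:200,343:354].astype(int))
```

```text
[[  0  -2  -1  -2  -1  -2  -2  -2  -2  -2  -1  -2  -1]
 [ -2  -2  -2  -2  -2  -1  -2  -1  -2  -2  -2  -4  -1]
 [ -2  -1  -1  -1  -2  -2  -1  -2  -1  -2   0  -2  -2]
 [ -1  -1  -2  -1  -2  -2  -2  -2  -2  -1  -2  -1  -2]
 [ -2  -2  -2  -1  -2  -2  -2  -1  -2  -1  -3  -1  -2]
 [ -1  -1  -2   1   2   1   1   0  -1  -1  -3  -2  -2]
 [  0  -2  -1  11  14  14  17  27   8  -2  -3  -2  -2]
 [ -2   0  -3   8   8   5  11  22   8  -3  -3  -1  -2]
 [ -2  -2  -2   0  -1 -10  -3   2  -2  -2  -1  -1  -2]
 [ -1  -2  -1  -2  -2  -5  -4  -1  -2  -2  -2  -2  -2]
 [ -1  -2  -1  -2  -2  -2  -2  -2  -1   0  -2   0  -2]
 [ -1  -3  -2  -2  -2  -2  -1   0   0  -2   0  -1  -2]
 [ -1  -1  -1  -3  -2   0  -1  -2  -2  -1  -2  -1  -2]
 [ -3  -2  -1  -3  -1  -1  -1  -1  -2  -2  -2  -2   0]
 [ -2  -2  -1  -2  -3  -1  -1  -2  -1  -1  -2   0  -2]
 [ -1  -2  -3  -3  -2  -1  -2  -2  -1  -2  -2  -3  -2]]
[[429 427 425 446 459 459 459 457 447 445 448]
 [428 428 428 441 452 461 462 446 430 428 431]
 [429 428 432 438 448 455 456 445 434 431 435]
 [428 427 444 454 460 462 463 453 451 472 490]
 [425 426 442 456 460 461 459 441 463 501 517]
 [427 425 435 451 459 459 451 432 452 473 476]
 [428 426 434 450 459 462 458 433 440 445 443]
 [425 425 437 450 460 464 463 434 443 456 439]
 [424 424 440 454 460 462 460 439 455 495 497]
 [424 424 441 426 453 469 468 459 464 493 514]
 [427 426 431 402 436 455 453 447 454 448 453]
 [429 427 428 408 439 454 450 434 436 429 418]
 [427 426 428 407 441 457 454 444 440 441 444]
 [427 427 428 409 438 453 452 450 450 454 459]]
```

Run:
```python
from foot import *
print("shank end",atz("top",(350.9,190.4),.0602),"tray front row190",atz("top",(350.2,190.5),.022),atz("top",(350.2,197),.022),atz("top",(350.2,186.5),.022))
print("foot",foot())
# carrier model fit w/ corners refined
b=np.load("top0.npy");
```

```text
shank end [ 0.535  -0.0974  0.0602] tray front row190 [ 0.5421 -0.1011  0.022 ] [ 0.5157 -0.1008  0.022 ] [ 0.5584 -0.1013  0.022 ]
foot [ 0.5359 -0.0911  0.0316]
```

Request:
drive_tool(steps=[[-1, -1, 10, 0, -1], [-1, -1, 18, 0, -1], [-1, -1, 22, 0, -1], [-1, -1, 22, 0, -1]])

```text
clock: 6.45
position: [0.5272, 0.1598, 0.0142]
ee_rot: [-0.001, 1.0, 0.014, 0.004]
contact_force: [0.9, 0.0, -1.9]
width: 0.0146
```

```bash
python3 go.py 528 157.5 14 0.03;  python3 - <<'E'
from foot import *
f=foot(); print(f)
d=(manip.get_image("top")-np.load("top0.npy")).sum(2); print(np.round(d[186:202,343:366]).astype(int))
E
```

```text
t 6.45 pos [527.23 159.79  14.18] yaw 0.0276 tilt 0.42 F [ 0.95  0.01 -1.95] M [-0.02  0.03 -0.02] w 14.6
shift [0.7  2.31 0.18] turn -0.0024
[ 0.5342 -0.0901  0.0084]
[[ -2   0  -1  -1  -2   0   0  -2  -1  -2   0  -2  -1  -1  -1  -2   0   0
    0  -2  -1  -2  -1]
 [  1  -3   1  -3   0  -2  -3  -2  -1   0  -1  -1  -3  -2  -3   0  -1  -1
   -3  -1  -1  -1  -1]
 [  0  -1  -2  -1  -2  -2   0  -2  -2   0  -1   0  -1  -1  -1  -1  -1   0
   -2  -2  -1   0   0]
 [  0  -1  -2   0   0  -2  -2   0   0   0  -2  -1  -2   0  -1  -1  -1  -2
   -2  -2  -1  -2  -1]
 [  0  -1  -1  -2  -2  -1  -1   1  -2  -2  -2  -2  -2  -2  -1  -2   0  -1
   -1  -2   0  -1  -2]
 [ -2   0  -3  11  16  16   4  -3   0  -2  -1   1   0  -2  -2   1  -1   0
   -2   0   0  -2  -2]
 [ -3  -2   0  20  25  22  16   4  -1  -2  -1   0  -2  -2  -2  -2  -2   0
   -2  -2  -3  -2  -1]
 [  0  -2   0   3  -6  -5   5   2  -2  -2  -3  -2  -2  -2  -2  -2  -1  -2
    0  -1  -2  -2  -2]
 [  0  -1  -1  -4 -10  -7  -4   1  -1  -2  -2   0  -1   1   0  -1  -1  -1
   -2  -1  -1  -1  -2]
 [ -2   0   0   0  -2  -3   1  -3   0   0   0  -1  -2  -2  -2  -1   0  -2
    0  -2  -3  -2  -1]
 [ -1  -2   0  -3  -2   0  -1  -1  -2  -1  -3   0  -1  -3  -1   0  -1   0
    0  -2  -2  -2  -2]
 [ -1  -2  -2   0  -2  -1   0   0  -1  -3  -2  -3   0  -2   1  -2  -1   0
    0   0  -1  -1  -1]
 [ -2  -2  -1  -2  -2  -2  -2  -2  -1   0  -2   0  -3   0  -1  -1  -2   0
   -2  -2  -2  -2   0]
 [  0  -1  -3  -2  -2  -2   0   0  -1  -2  -3  -3  -1  -2  -2  -2  -1  -2
   -2  -2  -2   0   1]
 [ -2  -2  -1  -1  -2  -2  -1  -1  -2   0  -1   0  -2  -3  -3  -2   0   0
   -1  -2  -2  -1   0]
 [ -2   0   0   0  -1   0  -3   0  -2  -1  -1  -2  -1  -1  -1   0  -2  -1
   -2  -1  -2  -2  -2]]
```

Request:
drive_tool(steps=[[0, -5, 0, 0, -1], [0, -9, 0, 0, -1], [0, -13, 0, 0, -1], [0, -16, 0, 0, -1], [0, -16, 0, 0, -1]])

```text
clock: 7.0
position: [0.5273, 0.1764, 0.0149]
ee_rot: [-0.001, 1.0, 0.014, 0.004]
contact_force: [-0.2, -0.3, -1.8]
width: 0.0147
```

```bash
cat > st.py <<'E'
from foot import *
np.set_printoptions(precision=2,suppress=True)
L=np.array([.5248,.0757,.0195])
def lane(p,L=L):
    c,s=np.cos(L[2]),np.sin(L[2]); d=np.array(p[:2])-L[:2]; return np.array([c*d[0]+s*d[1],-s*d[0]+c*d[1]])*1e3
fs=[];
s=manip.get_state(); f=foot()
print("t",round(s["clock"],2),"foot world",f*1e3,"lane x,y",lane(f),"F",s["contact_force"],"M",s["moment"])
def carrier(im):
    b=im[...,0].astype(float)-im[...,2]; return b
E
python3 st.py
python3 - <<'E'
from foot import *
im=manip.get_image("top").astype(float); b=im[...,0]-im[...,2]; print(b[184:203,343:366].astype(int))
from rig import manip
print(manip.get_state()["contact_force"])
E
```

```text
t 7.0 foot world [534.4  -73.47   9.04] lane x,y [   6.69 -149.33] F [-0.18 -0.25 -1.78] M [ 0.02 -0.08  0.01]
[[ 8  8  4 -1 -2 -1 -1 -1 -1 -2 -1 -2 -2 -1 -2 -2 -2 -2 -2 -1 -2 -2 -2]
 [ 8  9  6  0 -2 -2 -2 -2 -2 -3 -3 -2 -2 -2 -2 -2 -3 -2 -2 -2 -2 -2 -3]
 [ 8  8  6 -1 -3 -1  0  1  1  2  2  2  4  4  4  4  4 -1 -3 -2 -2 -3 -2]
 [ 8  9  7 -1  0  8 10  9 10 11 11 12 13 12 12 10 10  5  0 -3 -2 -2 -3]
 [ 8  8  7  0  1 15 19 19 18 17 16 16 17 17 15 10 10  9  1 -2 -2 -2 -2]
 [ 8  9  7  2  0 16 16 12  9  7  6  6  6  7  5  2  7 10  1 -3 -2 -2 -2]
 [ 8  8  8  1  2 16  9  4  3  2  2  2  2  2  1  1  7 10  1 -3 -2 -3 -2]
 [ 8  8  8  1  4 18 16 12 11 11  9 10 11 10 10  8  8 10  1 -3 -3 -2 -2]
 [ 8  8  9  1  5 20 25 22 22 22 21 22 21 22 21 19 12 11  2 -2 -3 -3 -2]
 [ 8  9  8  1  5 19 19 20 20 21 20 20 21 22 23 23 14 15  5 -2 -2 -3 -2]
 [ 8  9  9  2  3 16  8  5  6  7  7  7  6  8  8 10 11 17  4 -3 -2 -2 -2]
 [ 9  8  8  3  0 13  5  1  2  2  2  2  3  2  5  9 12 15  4 -2 -3 -2 -3]
 [ 8  8  8  3  0 12 10  8  9  9 10 11 12 11 12 16 18 19  5 -3 -2 -2 -2]
 [ 8  8  8  2  2 12 16 16 16 16 17 15 17 17 16 17 17 13  2 -3 -3 -2 -2]
 [ 9  9  9  3  2  8 10 10  8  6  6  7  8  7  6  6  6  2 -2 -2 -3 -3 -2]
 [ 8  8  8  3  0  1  1  0  0 -1 -1 -1  0  0  0 -1 -1 -2 -3 -3 -2 -2 -2]
 [ 8  8  8  4 -2 -3 -2 -2 -3 -3 -3 -3 -2 -2 -1 -3 -3 -3 -3 -3 -2 -2 -2]
 [ 8  8  7  3 -1 -2 -2 -3 -3 -3 -2 -3 -3 -2 -2 -2 -3 -3 -3 -2 -2 -2 -3]
 [ 2  2  2  0 -1 -2 -1 -1 -2 -2 -2 -2 -2 -1 -2 -2 -2 -3 -3 -2 -3 -3 -2]]
[-0.2683 -0.5724 -2.1018]
```

Request:
drive_tool(steps=[[0, -3, 0, 0, -1], [0, -6, 0, 0, -1], [0, -6, 0, 0, -1]])

```text
clock: 7.35
position: [0.5272, 0.1826, 0.0149]
ee_rot: [-0.001, 1.0, 0.014, 0.004]
contact_force: [0.1, -0.1, -1.6]
width: 0.0144
```

```bash
cat > car.py <<'E'
from foot import *
np.set_printoptions(precision=2,suppress=True)
from st import lane
im=manip.get_image("top").astype(float); b=im[...,0]-im[...,2]
sub=b[180:206,347:380]; m=(sub>4.5).astype(np.uint8)
ys,xs=np.where(m); print("n",m.sum(),"bbox",xs.min()+347,xs.max()+347,ys.min()+180,ys.max()+180)
# edges per column: top/bottom, right edge per row (soft)
e=[]
for c in range(350,358):
    col=b[180:206,c]; r=np.where(col>4.5)[0]
    def cross(i,j):
        return i+(4.5-col[i])/(col[j]-col[i])
    t=cross(r[0]-1,r[0])+180; bt=cross(r[-1]+1,r[-1])+180
    e.append((c,t,bt))
e=np.array(e); mid=(e[:,1]+e[:,2])/2; k=np.polyfit(e[:,0],mid,1); print("mid row fit",k, "rows",e[:,1].mean(),e[:,2].mean())
re=[]
for r in range(188,197):
    row=b[r,345:380]; q=np.where(row>4)[0][-1]; re.append(q+(row[q]-4)/(row[q]-row[q+1])+345)
re=np.array(re); print("right edge",np.round(re,1))
c1,c2=350.,358.
P1=atz("top",(c1,np.polyval(k,c1)),.022);P2=atz("top",(c2,np.polyval(k,c2)),.022)
d=P1-P2; print("yaw",np.arctan2(-d[0],d[1]))
back=atz("top",(re.mean(),np.polyval(k,re.mean())),.022); th=np.arctan2(-d[0],d[1])
mid=back+.025*np.array([-np.sin(th),np.cos(th),0]); print("carrier mid",mid*1e3,"lane",lane(mid))
E
python3 st.py; python3 car.py
```

```text
t 7.35 foot world [534.28 -67.28   9.04] lane x,y [   6.69 -143.14] F [ 0.05 -0.12 -1.59] M [ 0.04 -0.03  0.05]
t 7.35 foot world [534.28 -67.28   9.04] lane x,y [   6.69 -143.14] F [ 0.05 -0.12 -1.59] M [ 0.04 -0.03  0.05]
n 132 bbox 347 359 187 198
mid row fit [ -0.01 194.78] rows 186.30781249999998 199.61205357142856
right edge [359.1 359.1 359.1 359.2 359.1 358.9 359.  359.3 359.3]
yaw 0.017092171804926483
carrier mid [ 532.23 -111.65   22.  ] lane [   3.78 -187.46]
```

Request:
drive_tool(steps=[[0, -3, 0, 0, -1], [0, -6, 0, 0, -1], [0, -6, 0, 0, -1]])

```text
clock: 7.7
position: [0.5271, 0.1889, 0.015]
ee_rot: [-0.001, 1.0, 0.014, 0.004]
contact_force: [0.2, -0.1, -2.3]
width: 0.0145
```

```bash
python3 st.py|head -1; python3 car.py|tail -3
```

```text
t 7.7 foot world [534.17 -61.     9.01] lane x,y [   6.7  -136.85] F [ 0.24 -0.11 -2.25] M [0.   0.02 0.02]
right edge [357.3 357.3 357.6 357.8 357.6 357.6 357.8 357.8 358. ]
yaw 0.013361110558218318
carrier mid [ 532.25 -105.66   22.  ] lane [   3.91 -181.47]
```

Request:
drive_tool(steps=[[4, 0, 0, 0, -1], [8, 0, 0, 0, -1], [12, 0, 0, 0, -1], [15, 0, 0, 0, -1], [15, 0, 0, 0, -1]])

```text
clock: 8.25
position: [0.5427, 0.1892, 0.015]
ee_rot: [-0.001, 1.0, 0.014, 0.005]
contact_force: [0.1, -0.3, -1.5]
width: 0.0147
```

```bash
python3 st.py|head -1; python3 car.py
```

```text
t 8.25 foot world [549.81 -60.72   9.06] lane x,y [  22.34 -136.88] F [ 0.14 -0.26 -1.47] M [-0.05  0.02 -0.  ]
t 8.25 foot world [549.81 -60.72   9.06] lane x,y [  22.34 -136.88] F [ 0.14 -0.26 -1.47] M [-0.05  0.02 -0.  ]
n 113 bbox 347 357 186 198
mid row fit [  0.08 163.67] rows 186.15517902236653 198.78894733738485
right edge [357.7 357.5 357.3 357.3 357.2 357.2 357.1 357.1 357.1]
yaw -0.0711815241484422
carrier mid [ 534.96 -104.33   22.  ] lane [   6.65 -180.19]
```

Request:
drive_tool(steps=[[0, -3, 0, 0, -1], [0, -6, 0, 0, -1], [0, -9, 0, 0, -1], [0, -12, 0, 0, -1], [0, -12, 0, 0, -1]])

```text
clock: 8.8
position: [0.542, 0.2018, 0.0151]
ee_rot: [-0.002, 1.0, 0.014, 0.005]
contact_force: [0.2, 0.1, -1.0]
width: 0.015
```

```bash
python3 st.py|head -1; python3 car.py
```

```text
t 8.8 foot world [549.3  -48.11   9.07] lane x,y [  22.08 -124.26] F [ 0.17  0.07 -1.03] M [0.03 0.08 0.02]
t 8.8 foot world [549.3  -48.11   9.07] lane x,y [  22.08 -124.26] F [ 0.17  0.07 -1.03] M [0.03 0.08 0.02]
n 81 bbox 347 354 186 197Traceback (most recent call last):
  File "car.py", line 13, in <module>
    t=cross(r[0]-1,r[0])+180; bt=cross(r[-1]+1,r[-1])+180
            ~^^^
IndexError: index 0 is out of bounds for axis 0 with size 0
```

```bash
sed -i 's/range(350,358)/range(347,xs.max()+347-1)/; s/c1,c2=350.,358./c1,c2=347.,357./' car.py; python3 car.py
python3 - <<'E'
from foot import *
im=manip.get_image("top").astype(float)
c=cv2.resize(im[176:213,335:380],None,fx=16,fy=16,interpolation=cv2.INTER_CUBIC); c=np.clip((c-90)*2,0,255).astype(np.uint8)
cv2.imwrite("pics/k_top.png",c)
E
```

```text
t 8.85 foot world [549.35 -48.28   9.08] lane x,y [  22.13 -124.44] F [ 0.48 -0.12 -1.85] M [ 0.01  0.07 -0.01]
n 78 bbox 347 354 186 197
mid row fit [ -0.04 207.51] rows 185.35694444444445 198.48983585858582
right edge [354.3 354.4 354.3 354.  353.9 354.  354.  354.2 354.3]
yaw 0.05720388822028856
carrier mid [535.94 -91.91  22.  ] lane [   7.87 -167.8 ]
```

View pics/k_top.png

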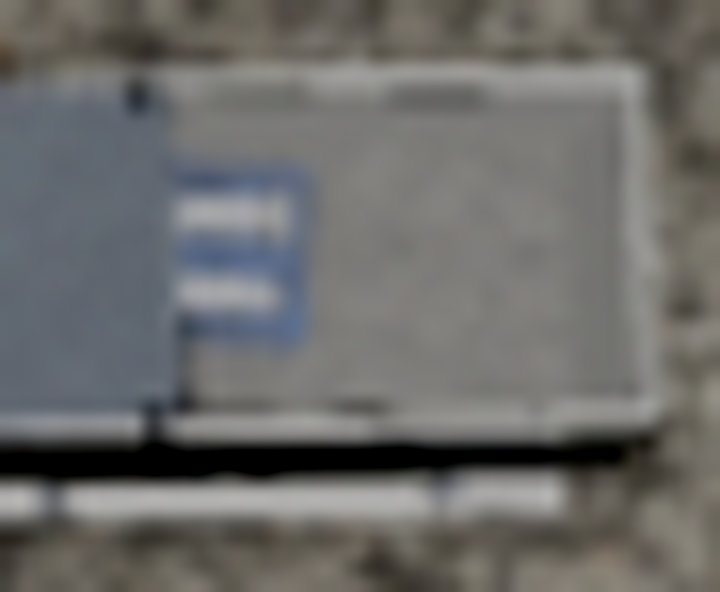

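Request:
drive_tool(steps=[[3, -1, 0, 0, -1], [6, -2, 0, 0, -1], [7, -5, 0, 0, -1], [7, -8, 0, 0, -1], [7, -8, 0, 0, -1]])

```text
clock: 9.45
position: [0.5489, 0.21, 0.0151]
ee_rot: [-0.002, 1.0, 0.014, 0.005]
contact_force: [-0.5, 0.2, -2.2]
width: 0.0148
```

```bash
python3 car.py
```

```text
t 9.45 foot world [556.09 -39.91   9.08] lane x,y [  29.03 -116.2 ] F [-0.46  0.17 -2.19] M [ 0.01  0.03 -0.04]
n 60 bbox 347 352 185 197
mid row fit [  0.1  156.61] rows 184.72519841269843 198.78497023809524
right edge [352.1 352.  352.  352.1 352.1 351.8 351.5 351.3 351.3]
yaw -0.09086150953144524
carrier mid [538.   -82.61  22.  ] lane [  10.11 -158.53]
```

Request:
drive_tool(steps=[[0, -4, 0, 0, -1], [0, -8, 0, 0, -1], [0, -12, 0, 0, -1], [0, -15, 0, 0, -1], [0, -15, 0, 0, -1]])

```text
clock: 10.0
position: [0.5484, 0.2256, 0.0152]
ee_rot: [-0.002, 1.0, 0.015, 0.005]
contact_force: [-0.6, 0.2, -2.8]
width: 0.0147
```

```bash
python3 car.py
```

```text
t 10.0 foot world [555.67 -24.27   9.03] lane x,y [  28.92 -100.55] F [-0.55  0.24 -2.79] M [-0.01  0.12 -0.09]
n 18 bbox 347 348 186 196Traceback (most recent call last):
  File "car.py", line 15, in <module>
    e=np.array(e); mid=(e[:,1]+e[:,2])/2; k=np.polyfit(e[:,0],mid,1); print("mid row fit",k, "rows",e[:,1].mean(),e[:,2].mean())
                        ~^^^^^
IndexError: too many indices for array: array is 1-dimensional, but 2 were indexed
```

Request:
drive_tool(steps=[[0, -4, 0, 0, -1], [-1, -8, 0, 0, -1], [-1, -12, 0, 0, -1], [-2, -16, 0, 0, -1], [-2, -16, 0, 0, -1]])

```text
clock: 10.55
position: [0.5459, 0.2422, 0.0153]
ee_rot: [-0.002, 1.0, 0.015, 0.005]
contact_force: [-0.1, -0.3, -1.4]
width: 0.0149
```

```bash
python3 st.py
```

```text
t 10.55 foot world [553.4   -7.67   9.  ] lane x,y [ 26.97 -83.92] F [-0.09 -0.26 -1.37] M [ 0.02  0.07 -0.09]
```

Request:
drive_tool(steps=[[0, -4, 0, 0, -1], [-1, -8, 0, 0, -1], [-1, -12, 0, 0, -1], [-1, -12, 0, 0, -1]])

```text
clock: 10.95
position: [0.5446, 0.2549, 0.0154]
ee_rot: [-0.002, 1.0, 0.015, 0.005]
contact_force: [-0.2, 0.6, -1.7]
width: 0.0149
```

```bash
python3 st.py
python3 - <<'E'
from foot import *
for i in range(4):
    manip.get_image("top"); print(manip.get_state()["contact_force"].round(2),manip.get_state()["moment"].round(2))
d=(manip.get_image("top")-np.load("top0.npy")).sum(2); print(np.round(d[186:202,343:356]).astype(int))
E
```

```text
t 10.95 foot world [552.18   5.01   8.96] lane x,y [ 25.99 -71.21] F [-0.21  0.61 -1.68] M [ 0.04  0.11 -0.08]
[ 0.11  0.82 -1.84] [0.07 0.01 0.  ]
[ 0.05 -0.2  -1.86] [ 0.06  0.   -0.07]
[ 0.41  0.05 -1.49] [ 0.04 -0.02 -0.  ]
[-0.05  0.45 -2.21] [ 0.04  0.06 -0.06]
[[ -2   0   0  -2   0   1  -1  -2   7   8  11   9   5]
 [  1   0   0  -1   0   0   1  16  29  28  25  22  24]
 [  0  -1  -1   6   6   6   7  16  27  30  24  16  22]
 [  0   0   0  -5  -3  -2  -4   6   9 -13 -34 -41 -40]
 [  0  -1   2  -5  -6  -4  -5   8 -10 -46 -61 -62 -66]
 [ -2   0  -3   0  -2  -1   0  12  -2 -23 -26  -3  -3]
 [ -2  -1   0   0   1  -1  -1  20  15  10  12  25  26]
 [  0   0   0  -1   0  -2   0  25  12   0  19  30  26]
 [ -1   0   0   0  -1  -1   1  17  -3 -41 -42 -31 -31]
 [  1   0   0  -6 -12 -12 -11  -4 -12 -42 -62 -70 -64]
 [ -1  -1  -1  -1   0   2   0   5  -1   5  -3  -6  -1]
 [ -1   0   0   1   5   3   4  18  19  27  37  45  42]
 [ -2   0  -1   1  -1  -2  -2   8  15  14  15  19  17]
 [  1  -2  -1  -1   0  -1  -1   3   2   2   0   2   3]
 [ -1   0  -1   1   0   0   0   0   1   0   0   0  -2]
 [ -2   0  -3  -2  -1   1  -1  -1   0  -1   1  -1   0]]
```

Request:
drive_tool(steps=[[0, -4, 0, 0, -1], [0, -8, 0, 0, -1], [0, -11, 0, 0, -1], [0, -11, 0, 0, -1]])

```text
clock: 11.6
position: [0.5444, 0.2658, 0.0154]
ee_rot: [-0.002, 1.0, 0.015, 0.005]
contact_force: [-0.1, -0.2, -1.2]
width: 0.0145
```

Request:
drive_tool(steps=[[0, -3, 0, 0, -1], [0, -5, 0, 0, -1], [0, -5, 0, 0, -1], [0, -5, 0, 0, -1]])

```text
clock: 12.0
position: [0.5442, 0.2711, 0.0155]
ee_rot: [-0.003, 1.0, 0.015, 0.005]
contact_force: [-0.9, 0.7, -1.9]
width: 0.0146
```

```bash
python3 st.py
python3 - <<'E'
from foot import *
for i in range(3):
    manip.get_image("top"); print(manip.get_state()["contact_force"].round(2),manip.get_state()["moment"].round(2))
E
```

```text
t 12.0 foot world [551.72  21.22   8.95] lane x,y [ 25.85 -55.  ] F [-0.89  0.74 -1.85] M [ 0.03  0.1  -0.08]
[-0.73 -0.2  -1.79] [ 0.04  0.06 -0.08]
[-0.34 -0.15 -1.92] [ 0.04  0.07 -0.03]
[-0.41  0.6  -0.98] [ 0.07  0.07 -0.08]
```

Request:
drive_tool(steps=[[0, -3, 0, 0, -1], [0, -6, 0, 0, -1], [0, -6, 0, 0, -1], [0, -6, 0, 0, -1]])

```text
clock: 12.55
position: [0.5441, 0.2772, 0.0155]
ee_rot: [-0.003, 1.0, 0.015, 0.005]
contact_force: [-0.7, -0.1, -1.7]
width: 0.0149
```

```bash
python3 st.py
python3 - <<'E'
from foot import *
for i in range(3):
    manip.get_image("top"); print(manip.get_state()["contact_force"].round(2),manip.get_state()["moment"].round(2))
E
```

```text
t 12.55 foot world [551.59  27.35   8.95] lane x,y [ 25.84 -48.87] F [-0.71 -0.11 -1.68] M [ 0.03  0.07 -0.11]
[-0.37  0.07 -1.34] [-0.01  0.06 -0.07]
[ 0.25 -0.65 -1.02] [ 0.04  0.06 -0.06]
[-0.01  0.14 -1.89] [ 0.05  0.1  -0.07]
```

Request:
drive_tool(steps=[[0, -4, 0, 0, -1], [0, -8, 0, 0, -1], [0, -11, 0, 0, -1], [0, -14, 0, 0, -1], [0, -14, 0, 0, -1]])

```text
clock: 13.2
position: [0.5437, 0.2917, 0.0156]
ee_rot: [-0.003, 1.0, 0.015, 0.005]
contact_force: [0.1, 0.7, -0.9]
width: 0.0148
```

Request:
drive_tool(steps=[[0, -3, 0, 0, -1], [0, -6, 0, 0, -1], [0, -6, 0, 0, -1]])

```text
clock: 13.5
position: [0.5435, 0.2982, 0.0157]
ee_rot: [-0.003, 1.0, 0.015, 0.005]
contact_force: [-0.3, -0.1, -2.1]
width: 0.0148
```

```bash
python3 st.py
python3 - <<'E'
from foot import *
for i in range(3):
    manip.get_image("top"); print(manip.get_state()["contact_force"].round(2),manip.get_state()["moment"].round(2))
E
```

```text
t 13.5 foot world [551.06  48.34   8.9 ] lane x,y [ 25.72 -27.87] F [-0.28 -0.11 -2.13] M [ 0.06  0.15 -0.07]
[-0.93  0.92 -0.83] [ 0.04  0.07 -0.07]
[-0.24 -0.37 -2.43] [ 0.02  0.08 -0.09]
[ 0.12 -0.36 -2.02] [ 0.06  0.07 -0.08]
```

Request:
drive_tool(steps=[[0, -4, 0, 0, -1], [0, -8, 0, 0, -1], [0, -12, 0, 0, -1], [0, -15, 0, 0, -1], [0, -15, 0, 0, -1]])

```text
clock: 14.15
position: [0.5431, 0.3136, 0.0158]
ee_rot: [-0.003, 1.0, 0.015, 0.005]
contact_force: [-0.5, -0.4, -1.9]
width: 0.0148
```

Request:
drive_tool(steps=[[0, -4, 0, 0, -1], [0, -8, 0, 0, -1], [0, -12, 0, 0, -1], [0, -12, 0, 0, -1]])

```text
clock: 14.55
position: [0.5427, 0.3264, 0.0159]
ee_rot: [-0.004, 1.0, 0.015, 0.005]
contact_force: [-0.5, 0.6, -1.3]
width: 0.0147
```

```bash
python3 st.py
python3 - <<'E'
from foot import *
for i in range(2):
    im=manip.get_image("top"); print(manip.get_state()["contact_force"].round(2),manip.get_state()["moment"].round(2))
cv2.imwrite("pics/l_top.png",cv2.resize(im[170:230,250:340],None,fx=8,fy=8,interpolation=cv2.INTER_CUBIC))
im=manip.get_image("side");cv2.imwrite("pics/l_side.png",cv2.resize(im[180:260,270:370],None,fx=8,fy=7,interpolation=cv2.INTER_CUBIC))
E
```

```text
t 14.55 foot world [550.42  76.6    8.84] lane x,y [25.63  0.4 ] F [-0.54  0.56 -1.26] M [ 0.03  0.13 -0.12]
[-1.56  0.98 -2.05] [ 0.1   0.1  -0.15]
[-0.19  0.59 -1.57] [-0.02  0.09 -0.07]
```

View pics/l_top.png

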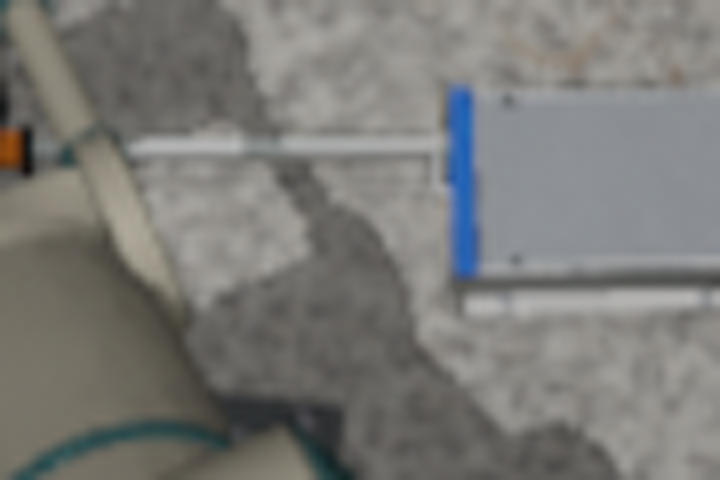

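View pics/l_side.png

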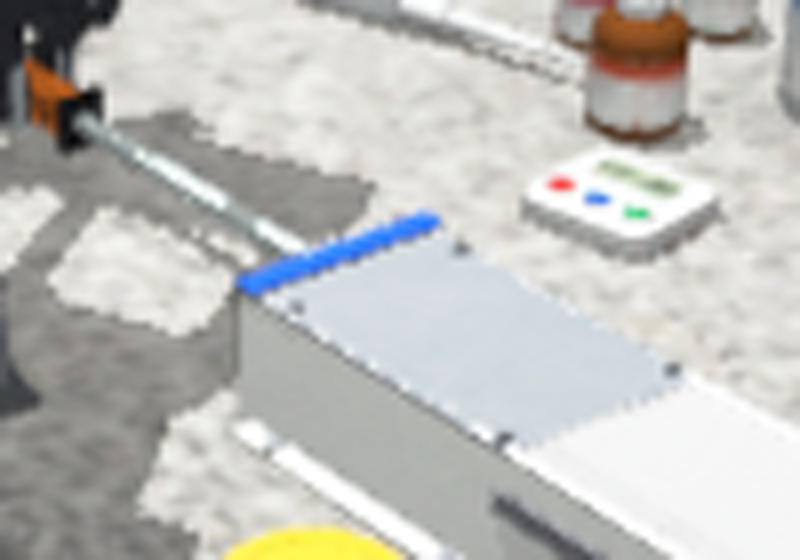

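Request:
drive_tool(steps=[[0, -4, 0, 0, -1], [0, -8, 0, 0, -1], [0, -12, 0, 0, -1], [0, -15, 0, 0, -1], [0, -15, 0, 0, -1]])

```text
clock: 15.2
position: [0.5423, 0.3416, 0.016]
ee_rot: [-0.004, 1.0, 0.015, 0.005]
contact_force: [-0.9, -0.3, -2.1]
width: 0.015
```

Request:
drive_tool(steps=[[0, -4, 0, 0, -1], [0, -8, 0, 0, -1], [0, -12, 0, 0, -1], [0, -16, 0, 0, -1], [0, -16, 0, 0, -1]])

```text
clock: 15.7
position: [0.5419, 0.3585, 0.0162]
ee_rot: [-0.004, 1.0, 0.015, 0.006]
contact_force: [0.4, 1.6, -1.4]
width: 0.0146
```

```bash
python3 st.py
python3 - <<'E'
from foot import *
for i in range(2):
    im=manip.get_image("top"); print(manip.get_state()["contact_force"].round(2),manip.get_state()["moment"].round(2))
cv2.imwrite("pics/m_top.png",cv2.resize(im[170:230,250:340],None,fx=8,fy=8,interpolation=cv2.INTER_CUBIC))
E
```

```text
t 15.7 foot world [549.71 108.67   8.89] lane x,y [25.55 32.48] F [ 0.36  1.6  -1.35] M [ 0.06 -0.01 -0.06]
[-0.   -0.48 -1.25] [ 0.05  0.1  -0.04]
[-0.19 -0.23 -1.96] [-0.02  0.05 -0.04]
```

View pics/m_top.png

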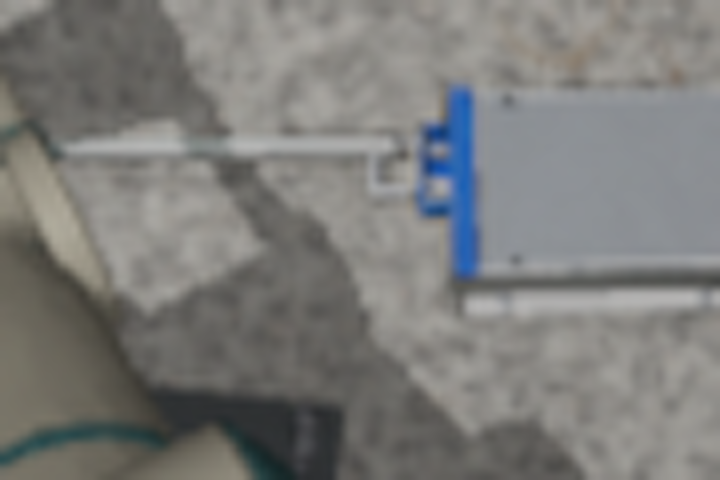

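Request:
drive_tool(steps=[[0, -5, 0, 0, -1], [0, -10, 0, 0, -1], [0, -15, 0, 0, -1], [0, -20, 0, 0, -1], [0, -24, 0, 0, -1]])

```text
clock: 16.3
position: [0.5412, 0.3826, 0.0164]
ee_rot: [-0.004, 1.0, 0.016, 0.006]
contact_force: [0.2, -1.1, -2.0]
width: 0.0143
```

Request:
drive_tool(steps=[[0, -5, 0, 0, -1], [0, -10, 0, 0, -1], [0, -15, 0, 0, -1], [0, -20, 0, 0, -1], [0, -24, 0, 0, -1]])

```text
clock: 16.8
position: [0.5404, 0.4072, 0.0165]
ee_rot: [-0.004, 1.0, 0.016, 0.006]
contact_force: [-0.2, -0.7, -1.5]
width: 0.0148
```

Request:
drive_tool(steps=[[0, -5, 0, 0, -1], [0, -10, 0, 0, -1], [0, -15, 0, 0, -1], [0, -15, 0, 0, -1]])

```text
clock: 17.2
position: [0.54, 0.4231, 0.0167]
ee_rot: [-0.004, 1.0, 0.016, 0.006]
contact_force: [-0.0, -0.5, -2.2]
width: 0.0147
```

```bash
python3 st.py
python3 - <<'E'
from foot import *
for i in range(2):
    im=manip.get_image("top"); print(manip.get_state()["contact_force"].round(2),manip.get_state()["moment"].round(2))
cv2.imwrite("pics/n_top.png",cv2.resize(im[170:230,250:340],None,fx=8,fy=8,interpolation=cv2.INTER_CUBIC))
im=manip.get_image("side");cv2.imwrite("pics/n_side.png",cv2.resize(im[170:250,250:350],None,fx=8,fy=7,interpolation=cv2.INTER_CUBIC))
E
```

```text
t 17.2 foot world [548.04 173.33   9.25] lane x,y [25.14 97.16] F [-0.01 -0.53 -2.19] M [ 0.   -0.01  0.04]
[ 0.9  -0.02 -2.29] [0.01 0.03 0.  ]
[-0.15  0.93 -1.7 ] [ 0.02 -0.02  0.04]
```

View pics/n_top.png

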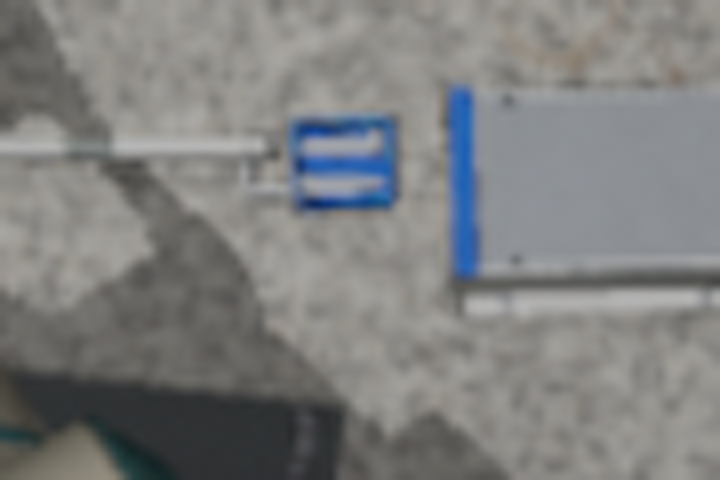

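View pics/n_side.png

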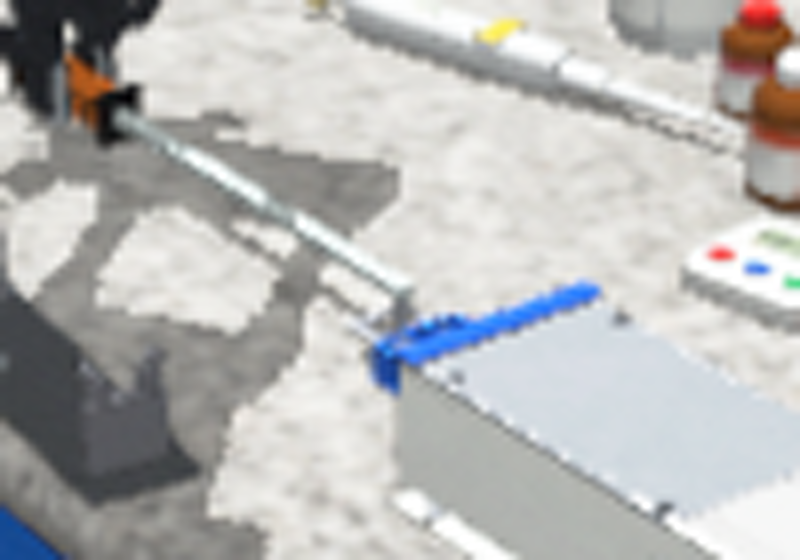

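Request:
drive_tool(steps=[[-2, 2, 0, 0, -1], [-4, 4, 0, 0, -1], [-4, 4, 0, 0, -1]])

```text
clock: 17.65
position: [0.5355, 0.4175, 0.0166]
ee_rot: [-0.004, 1.0, 0.016, 0.005]
contact_force: [0.7, -0.8, -0.9]
width: 0.0146
```

Request:
drive_tool(steps=[[0, 0, -10, 0, -1], [0, 0, -25, 0, -1], [0, 0, -45, 0, -1], [0, 0, -65, 0, -1], [0, 0, -70, 0, -1]])

```text
clock: 18.15
position: [0.5368, 0.4182, 0.0909]
ee_rot: [-0.006, 1.0, 0.016, 0.009]
contact_force: [0.1, 0.9, -1.1]
width: 0.0149
```

```bash
python3 go.py 408.5 249.1 87 -0.0927
python3 - <<'E'
from foot import *
for i in range(1):
    im=manip.get_image("top")
cv2.imwrite("pics/o_top.png",cv2.resize(im[170:230,250:340],None,fx=8,fy=8,interpolation=cv2.INTER_CUBIC))
im=manip.get_image("side");cv2.imwrite("pics/o_side.png",cv2.resize(im[160:260,230:350],None,fx=6,fy=6,interpolation=cv2.INTER_CUBIC))
print(foot())
b=manip.get_image("top").astype(float); bl=b[...,0]-b[...,2]; m=(bl>35); m[:170]=0;m[215:]=0;m[:,:270]=0;m[:,303:]=0
ys,xs=np.where(m); print(xs.min(),xs.max(),ys.min(),ys.max()); print(atz("top",(xs.max()+.5,ys.mean()),.022),atz("top",(xs.min()-.5,ys.mean()),.022),atz("top",(xs.mean(),ys.min()-.5),.022),atz("top",(xs.mean(),ys.max()+.5),.022))
E
```

```text
t 18.15 pos [536.82 418.24  90.92] yaw 0.031 tilt 1.18 F [ 0.12  0.91 -1.06] M [ 0.02 -0.03  0.04] w 14.9
shift [-133.54  165.1    -0.25] turn 0.1237
[0.5436 0.1677 0.081 ]
286 299 184 195
[0.5434 0.1015 0.022 ] [0.5427 0.1576 0.022 ] [0.568  0.1293 0.022 ] [0.5191 0.1289 0.022 ]
```

View pics/o_top.png

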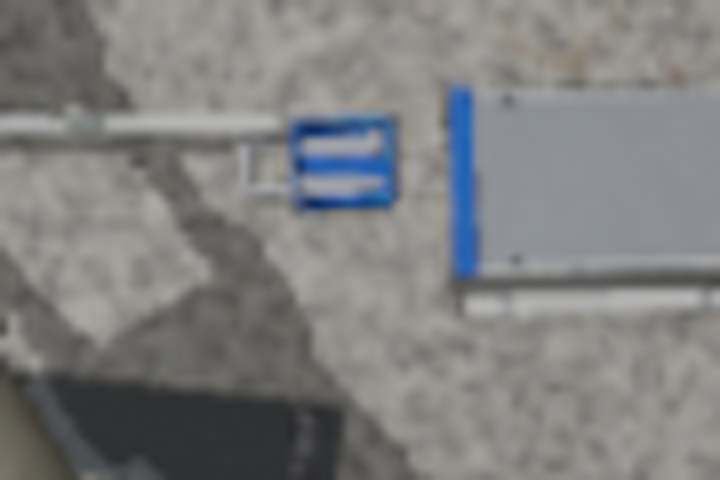

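View pics/o_side.png

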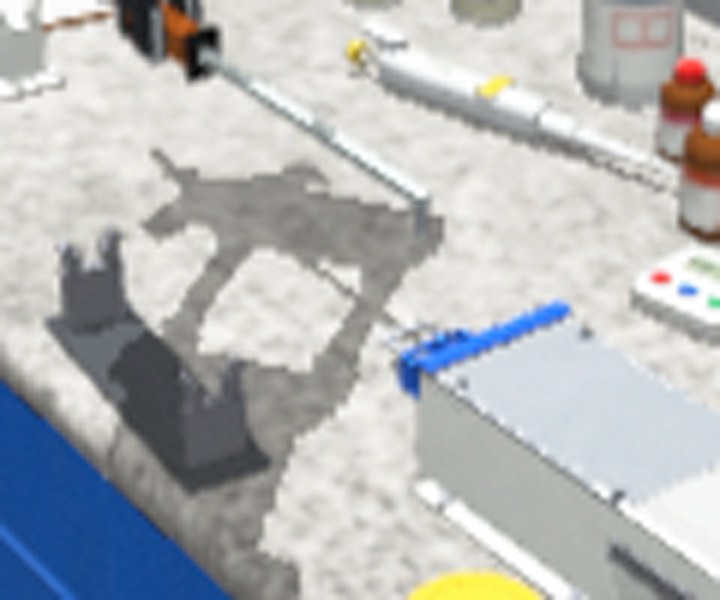

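Request:
drive_tool(steps=[[-45, 0, -4, 0, -1], [-90, 0, -4, 0.06, -1], [-133, 10, -4, 0.1237, -1], [-133.5, 50, -4, 0.1237, -1], [-133.5, 95, -4, 0.1237, -1]])

```text
clock: 18.8
position: [0.4021, 0.3177, 0.088]
ee_rot: [-0.004, 0.999, -0.044, 0.005]
contact_force: [1.7, 0.4, -2.1]
width: 0.0145
```

```bash
python3 go.py 408.5 249.1 90 -0.0927
```

```text
t 18.8 pos [402.11 317.71  87.99] yaw -0.088 tilt 0.75 F [ 1.66  0.36 -2.09] M [-0.04 -0.05  0.  ] w 14.5
shift [12.41 67.77 -2.49] turn 0.0047
```

Request:
drive_tool(steps=[[6, 35, -2.5, 0.005, -1], [12.4, 67.8, -2.5, 0.005, -1], [12.4, 67.8, -2.5, 0.005, -1], [12.4, 67.8, -2.5, 0.005, -1]])

```text
clock: 19.2
position: [0.4082, 0.2485, 0.0895]
ee_rot: [-0.004, 0.999, -0.047, 0.004]
contact_force: [-0.8, -0.6, -1.0]
width: 0.0143
```

```bash
python3 go.py 408.5 249.1 90 -0.0927
python3 - <<'E'
from foot import *
im=manip.get_image("side");cv2.imwrite("pics/p_side.png",cv2.resize(im[170:270,220:340],None,fx=6,fy=6,interpolation=cv2.INTER_CUBIC))
im=manip.get_image("top");cv2.imwrite("pics/p_top.png",cv2.resize(im[190:250,230:350],None,fx=6,fy=6,interpolation=cv2.INTER_CUBIC))
f=foot(); print(f,proj("side",[f]),proj("top",[f+[0,-.003,.028]]))
E
```

```text
t 19.2 pos [408.15 248.5   89.5 ] yaw -0.095 tilt 0.7 F [-0.81 -0.64 -1.02] M [0.   0.01 0.01] w 14.3
shift [ 0.29 -0.63 -0.49] turn -0.0023
[0.3854 0.0008 0.0821] [[287.5153 239.0172]] [[328.1279 226.9033]]
```

View pics/p_side.png

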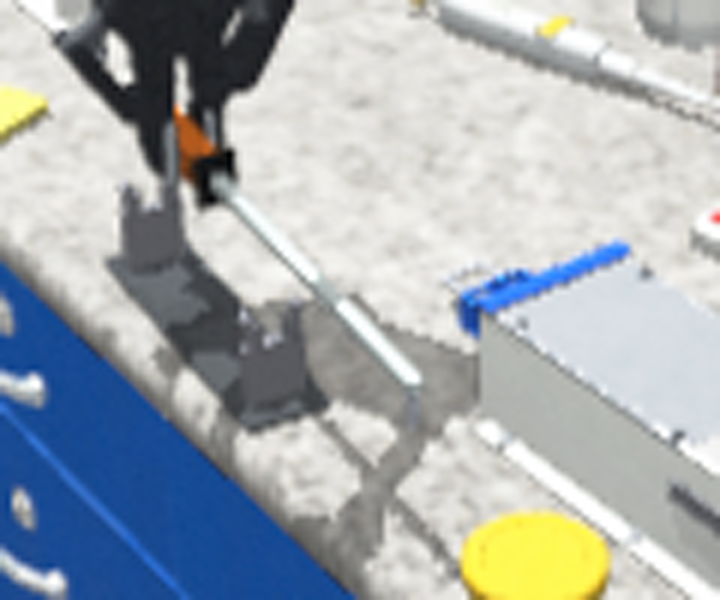

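View pics/p_top.png

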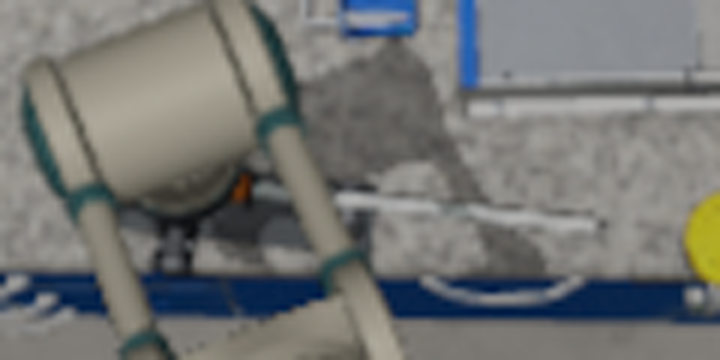

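```bash
python3 go.py 408.5 249.3 45 -0.0927;python3 go.py 408.5 249.3 31 -0.0927
```

```text
t 19.3 pos [408.49 249.66  89.71] yaw -0.0929 tilt 0.75 F [-0.46 -0.08 -0.79] M [-0.02 -0.02  0.02] w 14.7
shift [-0.37  0.77 44.7 ] turn -0.0002
t 19.3 pos [408.49 249.66  89.71] yaw -0.0929 tilt 0.75 F [-0.46 -0.08 -0.79] M [-0.02 -0.02  0.02] w 14.7
shift [-0.5   0.89 58.7 ] turn -0.0002
```

Request:
drive_tool(steps=[[0, 0.5, 15, 0, -1], [-0.3, 0.7, 30, 0, -1], [-0.4, 0.8, 40, 0, -1], [-0.4, 0.8, 45, 0, -1], [-0.4, 0.8, 45, 0, -1]])

```text
clock: 19.8
position: [0.408, 0.2496, 0.044]
ee_rot: [-0.004, 0.999, -0.046, 0.004]
contact_force: [-0.5, 0.2, -1.6]
width: 0.0148
```

```bash
python3 go.py 408.5 249.3 30.5 -0.0927
python3 - <<'E'
from foot import *
im=manip.get_image("side");cv2.imwrite("pics/q_side.png",cv2.resize(im[170:270,220:340],None,fx=6,fy=6,interpolation=cv2.INTER_CUBIC))
E
```

```text
t 19.8 pos [408.01 249.62  43.97] yaw -0.092 tilt 0.66 F [-0.51  0.24 -1.63] M [0. 0. 0.] w 14.8
shift [ 0.41  0.39 13.48] turn 0.0007
```

View pics/q_side.png

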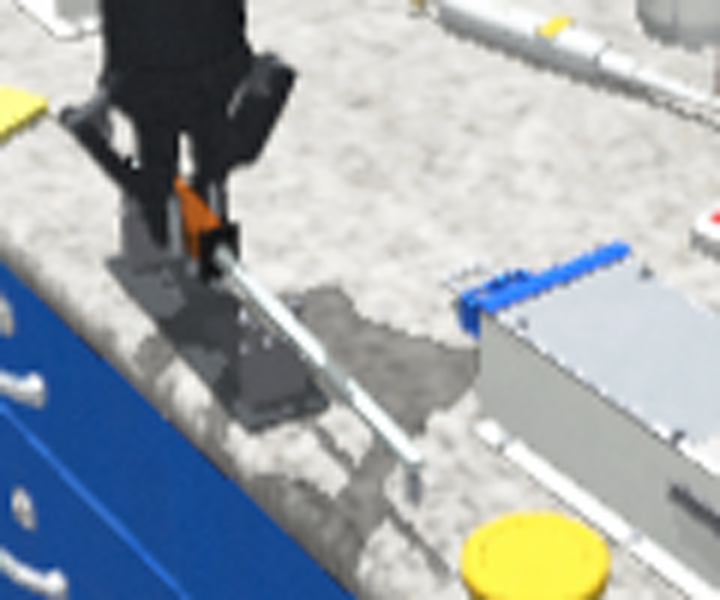

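Request:
drive_tool(steps=[[0.3, 0.3, 6, 0, -1], [0.3, 0.3, 10, 0, -1], [0.3, 0.3, 13, 0, -1], [0.3, 0.3, 14, 0, -1], [0.3, 0.3, 14, 0, -1]])

```text
clock: 20.35
position: [0.4088, 0.2494, 0.0304]
ee_rot: [-0.004, 0.999, -0.046, 0.005]
contact_force: [-0.1, 0.0, -1.5]
width: 0.0144
```

```bash
python3 go.py 408.5 249.3 30 -0.0927
```

```text
t 20.35 pos [408.79 249.36  30.4 ] yaw -0.0924 tilt 0.71 F [-0.05  0.04 -1.51] M [0.04 0.07 0.08] w 14.4
shift [-0.29  0.09  0.4 ] turn 0.0003
```

Request:
drive_tool(steps=[[0, 0, 0.7, 0, -1], [0, 0, 1.3, 0, -1], [0, 0, 1.3, 0, -1]])

```text
clock: 20.65
position: [0.409, 0.2495, 0.0296]
ee_rot: [-0.004, 0.999, -0.046, 0.005]
contact_force: [-1.2, 0.3, 3.7]
width: 0.0147
```

```bash
python3 go.py 408.5 249.3 30 -0.0927
```

```text
t 20.65 pos [409.   249.47  29.63] yaw -0.0923 tilt 0.74 F [-1.23  0.28  3.67] M [-0.37  0.15 -0.07] w 14.7
shift [-0.48  0.21 -0.38] turn 0.0004
```

Request:
drive_tool(steps=[[0, 0, 0, 0, -0.5], [0, 0, 0, 0, -0.2], [0, 0, 0, 0, 0.0], [0, 0, 0, 0, 0.0]])

```text
clock: 21.05
position: [0.4091, 0.2495, 0.0296]
ee_rot: [-0.004, 0.999, -0.046, 0.005]
contact_force: [0.1, -0.2, -0.1]
width: 0.0428
```

```bash
python3 go.py 408.5 249.3 130 -0.0927
python3 - <<'E'
from foot import *
im=manip.get_image("side");cv2.imwrite("pics/r_side.png",cv2.resize(im[170:270,220:340],None,fx=6,fy=6,interpolation=cv2.INTER_CUBIC))
E
```

```text
t 21.05 pos [409.05 249.46  29.58] yaw -0.0924 tilt 0.74 F [ 0.1  -0.16 -0.06] M [ 0.02  0.04 -0.05] w 42.8
shift [   0.39   -0.7  -100.42] turn 0.0003
```

View pics/r_side.png

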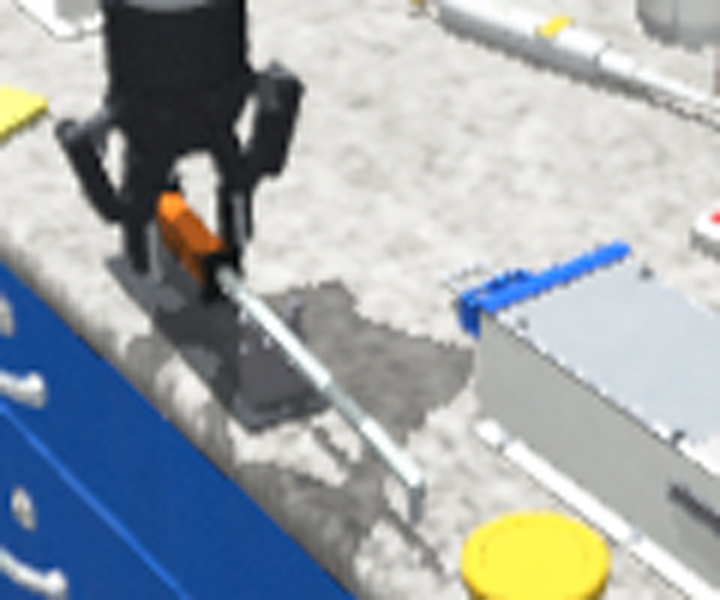

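Seated and released. Now lift straight away and then move aside for the last check.

Request:
drive_tool(steps=[[0, 0, -20, 0, 0.1], [0, 0, -50, 0, 0.2], [0, 0, -90, 0, 0.3], [0, 0, -130, 0, 0.3], [0, 0, -160, 0, 0.3]])

```text
clock: 21.6
position: [0.4079, 0.2484, 0.192]
ee_rot: [-0.005, 0.999, -0.046, 0.006]
contact_force: [0.6, 0.4, 0.2]
width: 0.0555
```

```bash
python3 go.py 250 450 230 0.3
```

```text
t 21.6 pos [407.94 248.37 192.03] yaw -0.0923 tilt 0.89 F [0.57 0.42 0.25] M [ 0.02 -0.   -0.02] w 55.5
shift [-175.41 -186.61  -38.07] turn -0.3923
```

Request:
drive_tool(steps=[[-175, -187, -38, -0.39, 0.3], [-175, -187, -38, -0.39, 0.3], [-175, -187, -38, -0.39, 0.3], [-175, -187, -38, -0.39, 0.3], [-175, -187, -38, -0.39, 0.3]])

```text
clock: 22.1
position: [0.2545, 0.4444, 0.2289]
ee_rot: [-0.004, 0.989, 0.148, 0.007]
contact_force: [1.7, 1.3, -0.3]
width: 0.0557
```

Request:
drive_tool(steps=[[0, -30, 0, 0, 0.3], [0, -30, 0, 0, 0.3], [0, -30, 0, 0, 0.3]])

```text
clock: 22.4
position: [0.2453, 0.4731, 0.2286]
ee_rot: [-0.003, 0.989, 0.149, 0.007]
contact_force: [0.2, -0.6, -0.3]
width: 0.0555
```

```bash
python3 go.py 250 450 230 0.3
python3 - <<'E'
from foot import *
s=manip.get_image("side");cv2.imwrite("pics/s_side.png",cv2.resize(s[170:320,210:410],None,fx=4,fy=4,interpolation=cv2.INTER_CUBIC))
t=manip.get_image("top");cv2.imwrite("pics/s_top.png",cv2.resize(t[165:245,235:395],None,fx=5,fy=5,interpolation=cv2.INTER_CUBIC))
for nm,im in(("top",t),("side",s)):
    hsv=cv2.cvtColor(im,cv2.COLOR_BGR2HSV); m=(hsv[...,0]>5)&(hsv[...,0]<17)&(hsv[...,1]>150)&(hsv[...,2]>90)
    box=np.zeros_like(m); box[195:235,235:290]=1; m&=box; ys,xs=np.where(m)
    print(nm,m.sum(),xs.mean(),ys.mean())
E
```

```text
t 22.4 pos [245.26 473.08 228.55] yaw 0.2993 tilt 0.86 F [ 0.22 -0.64 -0.3 ] M [-0.04  0.04  0.01] w 55.5
shift [-2.25 23.45 -1.58] turn -0.0007
top 64 261.984375 221.5
side 75 250.12 207.85333333333332
```

View pics/s_side.png

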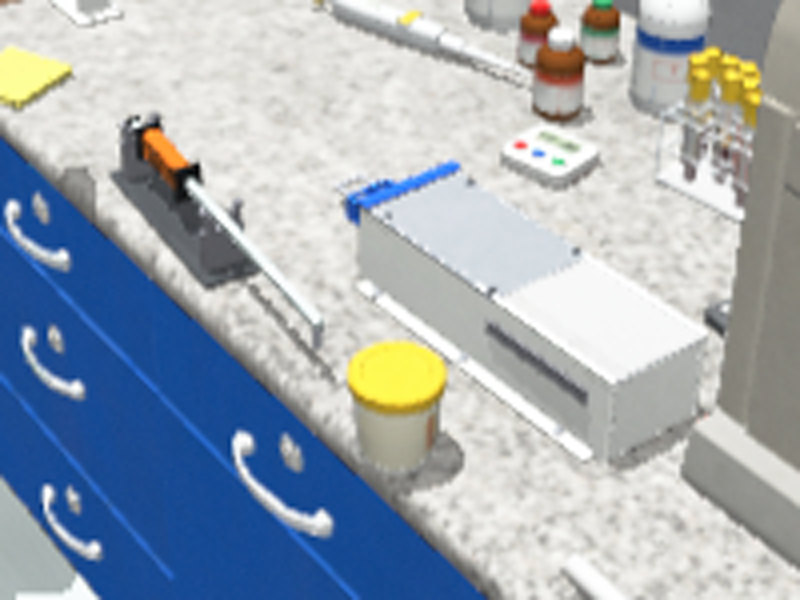

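View pics/s_top.png

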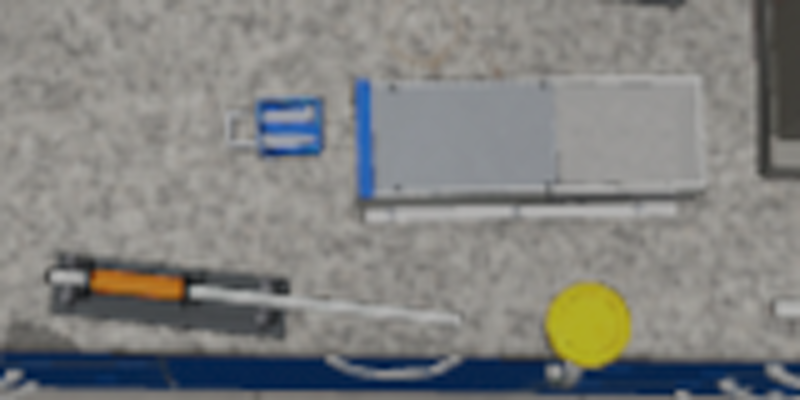

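The last pictures show the carrier free of the mouth (top crop (258–324, 98–156), mouth edge at 358). The picker is back at its starting pixels, and the cup and marker have not moved.

```bash
python3 -c "
from rig import manip
print(manip.sign_off())"
```

```text
the job is handed in; nothing more can be done
None
```

The job is done and handed in after about 22 s of the 72 s. The carrier stands free on the bench, and the picker is back in its grey rest.

- **Picker:** I gripped it across the orange handle, lifted it out of the forks and ran the shank in through the mouth. The foot then went down into the bail window without touching anything.
- **Drawing the carrier out:** The bail passed the inner stop's face without resistance, so I took that stop to be on the wall nearer the robot. I moved the carrier to the far wall, 10 mm off the middle line when last seen under the window. I drew it along that wall past both stops and out, and it never snagged. While I pulled, the horizontal wrist force read under 2 N, close to the sensor noise. The sides of the stops are inferred from these readings, not seen.
- **Last checks:**
  - The tail of the carrier is about 23 mm outside the mouth.
  - The orange grip is back within half a pixel of its starting place in both pictures.
  - After release the wrist force was about zero, and the arm is now well clear of everything.
  - The cup sits where it did at the start. Only an end of the marker was in the last close-up views, and it had not moved there.
- **Disagreements:** The two cameras put the mouth up to 8 mm apart, so I used a fit between them. The tool also showed a tilt of up to about 1.2° that I could not correct, but the picker still seated.

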